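Lock a sample jar into the bench shaker

ROBOT

A 7-joint arm with a two-finger parallel gripper is mounted at the origin on a cart in front of the work surface, level with it; the furniture and walls round the work are solid. World frame = base frame: x ahead of the robot, y to its left, z up, the work surface at z = 0. Lengths are in m, angles in rad, forces in N, time in s.
With the tool pointing down it reaches from about 0.4 to 0.85 m from the base axis. Payload 4.5 kg.
Tool frame: the origin (TCP) lies on the centre line of the jaws, within the pads' length; the fingertips stand 14 mm ahead of it and the grasp point (between the pads) lies 5 mm behind it (r.tcp_to_tips is the z of the fingertips in the tool frame, in m); z points along the fingers, y is the direction in which the jaws open and shut (so a half turn about z gives the same grasp; the last joint's range is limited). The gripper opens to 88 mm and grips with 3 to 60 N. Pads are 18 mm wide; open, the fingers measure 123 mm over their backs; the gripper's body (75 mm by 187 mm) begins 45 mm behind the grasp point.
Start: joints at [-1.163, 0.689, -0.195, 1.565, 0.157, 0.902, -0.215], TCP at [0.228, 0.582, 0.253] pointing down, gripper open.
Joint ranges: [-3.01, 3.01], [-0.46, 2.08], [-1.47, 1.51], [0.13, 2.56], [-1, 4.14], [0.04, 2.09], [-2.66, 2.66]. Speed limits (rad/s): [2.57, 2.57, 3.14, 3.14, 3.14, 3.14, 3.14].

INTERFACE

Orientations are given as a unit quaternion [x, y, z, w].
In Python, from plant import r, viewer gives the robot as it stands.
- The arm moves only by the shell command python3 -m inch 'ROWS' [FORCE]. ROWS is JSON, a list of rows, each a list of 3 entries, a list of its own where there are three numbers: the closure, from 0 (fully open) to 1 (shut), then the shift along the tool's x, y, z in cm, then the turn about the tool's z in degrees. In form: [[fingers, [x, y, z], yaw], ...]. A call has 1 to 20 rows; each row is the pose to reach, as a shift and turn from the pose commanded when the call began, along the tool's axes at that moment; what a row does not reach only later rows make up. A row lasts 1/10 s, in which the tool goes at most 50 mm and 8.59 degrees, less where a joint would pass 70% of its speed; a pose out of reach is approached as far as the arm can. A call with a gripper value outside its range is refused whole. The fingers move at their own pace and stop on an object; FORCE is the grip in N (left out, the last holds). Time passes only in rows, so rows that repeat a pose let the fingers close. It gives the time, the measured TCP pose, the force and the opening at its end, in the units of the state.
- r.get_state(): the state, without advancing time (a new reading comes with each control period).
- viewer.snapshot(name): name is "scene" or "side" or "wrist"; returns the picture (420x560x3 uint8, red, green, blue); there is no depth.
- viewer.camera_params(name): a dict with "intrinsics" (3x3 intrinsics, pixels), "world_to_cam" (4x4, takes a point from world to camera coordinates). Camera axes: x right, y up, looking along -z (the intrinsics and any distortion apply to the point x, -y, -z); pixel columns grow to the right and rows downward; lengths in m; the calibration is good to about 2 mm. A picture is of the moment at which its call begins: read the wrist's pose just before it. camera_params takes no time and is no camera call; for the wrist camera it gives the pose at the moment of the call.
- r.finish_job(): hands the job in, once; it reports no verdict.
Trained networks look in the newest picture that a camera, given by its name, has taken for a name from the list of things; names that differ only in an ending like _2 or _b are one class to them, and where a whole thing is asked for, a point or a joint stands for the part that bears it (a point fixed in the world has none). Each returns a list of dicts, best first, with "p" (0 to 1); they miss things now and then, are a little off and sometimes report something else, mostly with a low value. They report only what shows in the picture. A call takes as long as a camera call. They do not tell look-alikes from the thing itself.
- viewer.outline_of(camera, name): "pixels" (420x560 bool, what is visible of it) and "bbox" ([left, top, width, height] in pixels, round what is visible of it).
The state is a dict: "clock": time; "q": joint angles; "qd": joint speeds; "joint_torque": joint torques, N m; "tool_pos": TCP position; "eef_rot": TCP orientation; "contact_force": force on the tool from outside, world axes, zero at the start; "moment": the same for the moment, N m; "opening": opening from 0.0 (shut) to 1.0 (fully open).
Only numpy, scipy, OpenCV 4.12 (cv2) and the standard library are available. Lean on these libraries where they do the work, as an engineer would, in place of code of your own. Each camera call takes 0.05 s, during which the arm holds its last target.

TASK

Get the larger of the two sample jars that stand to the left of the bench shaker ready to be shaken: stand it upright in its place between the four rubber pins on the shaker and let go of it, then lower the hold-down arm over it until the arm lies fully down in the notch. Then push the sliding bolt across, through the eye of the arm, until its tip is fully home in the keeper on the other side. Leave the smaller jar where it stands.

Things in the scene. Friction and masses are not known exactly. Their poses are not given: they have to be found in the camera images.
- jar: larger sample jar, loose: clear straight-sided jar, white screw lid, pale brown grain inside; 52 mm diameter, 72 mm tall, about 0.09 kg (varies). Origin at the centre of its underside, z up. Starts upright on the worktop left of the shaker; its place may be swapped with the small jar's. Take it round the body.
- small_jar: smaller sample jar, loose: clear, white lid, 44 mm diameter, 60 mm tall; not to be moved. Origin at the centre of its underside.
- shaker: bench shaker, fixed: white housing 190 (x) x 200 (y) mm, aluminium platform on it, top at 60 mm. Origin at the centre of its underside; its x points from the latch bracket (front) to the hinge bracket (back), y to the left, z up. The jar's seat, arm and notch share a centre line at y = -20 mm. Heights in these notes are above the worktop.
- seat (a point): centre of the top of the round rubber mat on the platform where the jar stands, 62 mm high; axes as the shaker's. Four rubber pins with tapered tops, reaching 12 mm above the mat, stand round it on the diagonals (+-45 and +-135 degrees from x), 32.5 mm from the centre; a centred jar has 2.5 mm of play to each pin.
- bar_hinge (a point): point on the hinge axis of the hold-down arm, between the cheeks of the hinge bracket: 62 mm from the seat towards +x, 149 mm high. The hinge axis is the shaker's y axis. Bracket top 160 mm high, 22 mm deep (x), 26 mm wide (y).
- hold_down (a joint): angle of the hold-down arm, rad: 0 = fully down, level in the notch of the latch bracket (lower stop); grows as the arm is lifted, 1.57 = straight up, 2.0 = upper stop. Starts between 1.75 and 1.95. Stiff friction hinge: the arm stays where it is left; 1 to 2 N at the grip lowers it. When down, its rubber pad clears the jar's lid by 1 mm.
- bar_grip (a point): centre of the black grip at the arm's free end, on the shaker's centre line, 161 mm from the hinge axis; 34 mm long along the arm, 16 mm wide (shaker's y), 15 mm thick. 128 mm from the hinge is the arm's eye: a 24 x 24 mm block, 10 mm thick along y, with a 13 mm hole along y. Site x points along the arm from grip to hinge; y is the shaker's y. Arm down: 99 mm from the seat towards -x, 149 mm high.
- bolt (a joint): travel of the sliding bolt, m: 0 = fully withdrawn, grows as it is pushed towards the shaker's -y, 0.038 = home (stop), tip 2 mm out of the keeper's far side. Starts between 0 and 0.006. About 2.5 N of friction; stays where it is left. A 9 mm rod with tapered tip, axis 149 mm high: it passes the arm's eye only when the arm is down (within 0.05 rad); pushed across early it bars the arm.
- bolt_knob (a point): centre of the black knob standing upright on the bolt and moving with it: 16 mm diameter, 20 mm tall, centre 24 mm above the bolt axis (173 mm high). Withdrawn it lies 66 mm from the seat towards -x and 88 mm towards +y; home, 50 mm towards +y. The bolt's guides are 20 x 20 mm blocks on its axis, tops 159 mm high; the outer one ends 43 mm from the centre line.
- keeper (a point): centre of the keeper hole's far mouth on the bolt axis: 66 mm from the seat towards -x, 22 mm towards -y, 149 mm high. The keeper is a 20 x 20 mm block, 10 mm thick along y, on the latch bracket across the 18 mm notch. The bracket stands between seat and bolt, 49 to 55 mm from the seat towards -x, from 28 mm to -y to 49 mm to +y, top 164 mm high.
Mind the look-alikes: they are no part of the job. Leave any orange or turquoise look-alike of the jar alone.

How it is judged:
By the outcome, as a careful person would: the job done as asked, in the order asked, and still so for the second after the job is handed in, with the robot touching nothing.
It also fails if it takes over 69 s, if anything falls off the work surface, if the arm or the gripper's body presses on something with over 40 N, if the wrist force passes 120 N, or if a joint passes its speed limit or range.

## Working session

There is one attempt and no reset: what is moved stays moved. The work goes in short steps, Python scripts to look and compute and a shell command to move; the robot and the scene stay as the last step left them, time stands still between calls to the robot, and variables do not carry over. Pictures are saved under pics/ and viewed, and the job is handed in when it is done.

```bash
ls; mkdir -p pics; python3 - <<'E'
from plant import r, viewer
import cv2,numpy as np
for n in ["scene","side","wrist"]:
    p=viewer.camera_params(n); print(n,np.round(p["intrinsics"],1).tolist(),np.round(p["world_to_cam"],3).tolist(),[k for k in p])
    im=viewer.snapshot(n); cv2.imwrite(f"pics/{n}0.png",im[:,:,::-1])
s=r.get_state(); print(s, r.tcp_to_tips)
E
```

```text
pics
scene [[517.7, 0.0, 272.2], [0.0, 517.7, 213.6], [0.0, 0.0, 1.0]] [[0.886, -0.463, -0.003, -0.434], [0.259, 0.49, 0.832, -0.241], [-0.384, -0.738, 0.554, -0.993], [0.0, 0.0, 0.0, 1.0]] ['intrinsics', 'world_to_cam']
side [[425.4, 0.0, 281.0], [0.0, 425.4, 209.0], [0.0, 0.0, 1.0]] [[0.892, -0.451, -0.023, -0.435], [0.287, 0.527, 0.8, -0.29], [-0.348, -0.72, 0.6, -0.738], [0.0, 0.0, 0.0, 1.0]] ['intrinsics', 'world_to_cam']
wrist [[345.3, 0.0, 284.1], [0.0, 345.3, 210.1], [0.0, 0.0, 1.0]] [[0.365, 0.931, -0.001, -0.623], [-0.893, 0.35, -0.282, 0.037], [-0.262, 0.104, 0.959, -0.389], [0.0, 0.0, 0.0, 1.0]] ['intrinsics', 'world_to_cam']
{'clock': 0.15, 'q': array([-1.16319417,  0.68979188, -0.19454022,  1.56605228,  0.15732489,
        0.90251584, -0.21510051]), 'qd': array([ 0.00032198, -0.00165859, -0.00078659, -0.00402102,  0.00179536,
       -0.00181439,  0.00037111]), 'joint_torque': array([-1.29001091e-03, -5.27867818e+01, -1.26875963e+00, -1.53587759e+01,
       -5.25860069e-02,  3.91656256e-03,  1.08497911e-04]), 'tool_pos': array([0.22809328, 0.58141778, 0.25210833]), 'eef_rot': array([ 1.85773684e-01,  9.82592319e-01, -6.83487664e-04, -7.19097081e-05]), 'contact_force': array([0.03652767, 0.06133449, 0.27638761]), 'moment': array([-0.04598311, -0.05701248, -0.01355396]), 'opening': 1.0011977865868846} 0.014
```

View pics/scene0.png

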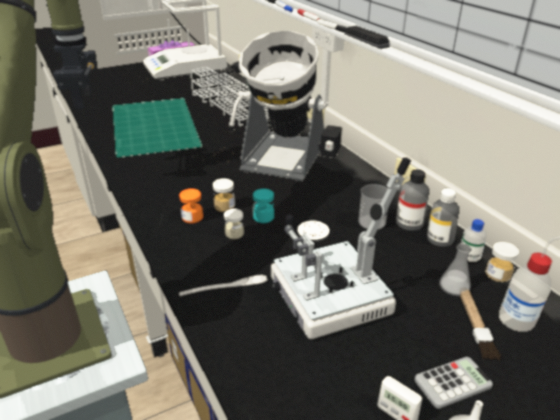

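View pics/side0.png

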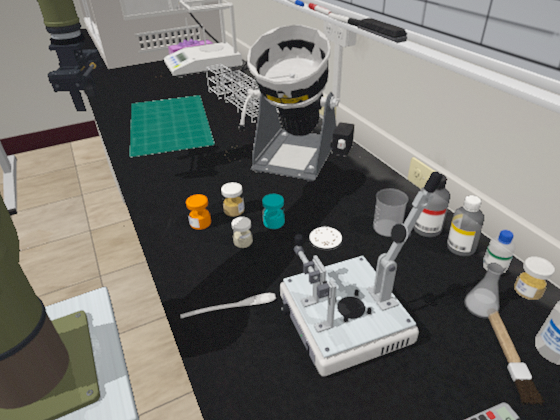

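View pics/wrist0.png

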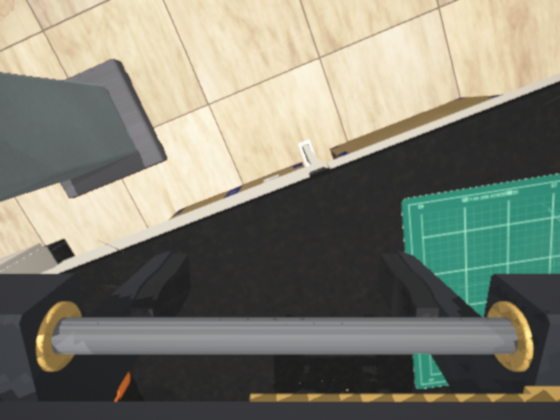

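In the side picture, these could be taken for the jar: the white-lidded jars at (233,198) and (242,232), the orange jar at (199,212), the turquoise jar at (273,211), and an amber jar with a white lid at (535,275), right of the shaker. Next I measure them.

```bash
cat > h.py <<'E'
import numpy as np, cv2
from plant import r, viewer
def P(n):
    p=viewer.camera_params(n); return np.array(p["intrinsics"]),np.array(p["world_to_cam"])
def proj(n,X,p=None):
    K,T=p or P(n); X=np.atleast_2d(X); c=X@T[:3,:3].T+T[:3,3]; c=c*[1,-1,-1]
    u=c@K.T; return u[:,:2]/u[:,2:]
def ray(n,uv,p=None):
    K,T=p or P(n); d=np.linalg.inv(K)@[uv[0],uv[1],1]; d=d*[1,-1,-1]; R=T[:3,:3]
    return -R.T@T[:3,3], R.T@d
def onz(n,uv,z,p=None):
    o,d=ray(n,uv,p); return o+d*(z-o[2])/d[2]
def tri(obs):
    A=np.zeros((3,3));b=np.zeros(3)
    for n,uv in obs:
        o,d=ray(n,uv); d=d/np.linalg.norm(d); M=np.eye(3)-np.outer(d,d);A+=M;b+=M@o
    return np.linalg.solve(A,b)
E
python3 - <<'E'
from h import *
im={}
for n in ["scene","side"]:
    im[n]=viewer.snapshot(n)
    for nm in ["jar","small_jar","shaker","hold_down","bolt_knob","bar_grip","keeper"]:
        for o in viewer.outline_of(n,nm)[:5]:
            px=o["pixels"]; ys,xs=np.nonzero(px); print(n,nm,round(o["p"],2),o["bbox"],len(xs),round(xs.mean(),1),round(ys.mean(),1))
c=im["side"][180:270,170:300]; cv2.imwrite("pics/crop_jars.png",cv2.resize(c,None,fx=5,fy=5,interpolation=3)[:,:,::-1])
c=im["side"][160:370,270:450]; cv2.imwrite("pics/crop_sh.png",cv2.resize(c,None,fx=2.8,fy=2.8,interpolation=3)[:,:,::-1])
print(r.get_state()["clock"])
E
```

```text
scene jar 0.96 [250.7, 189.5, 23.0, 35.5] 588 263.0 205.2
scene jar 0.95 [213.0, 180.1, 22.0, 31.8] 546 223.5 194.6
scene jar 0.89 [179.9, 185.8, 23.4, 37.2] 593 191.1 204.9
scene small_jar 0.69 [221.5, 206.7, 24.8, 30.9] 461 233.8 222.9
scene shaker 0.58 [212.5, 180.3, 21.8, 34.9] 542 223.7 194.5
scene shaker 0.56 [270.0, 159.8, 141.0, 182.0] 9431 335.9 276.8
scene hold_down 0.64 [364.2, 156.0, 44.2, 83.4] 786 387.7 196.1
scene bolt_knob 0.75 [286.4, 212.4, 13.9, 32.4] 201 290.7 226.5
scene bar_grip 0.68 [363.8, 156.1, 49.7, 84.8] 1040 386.5 198.0
side jar 0.87 [261.3, 192.3, 22.6, 37.1] 626 272.9 211.4
side jar 0.7 [186.5, 193.7, 25.3, 35.9] 637 198.6 212.4
side jar 0.61 [221.9, 183.1, 20.8, 31.7] 607 233.1 199.5
side small_jar 0.85 [237.0, 217.4, 16.5, 29.0] 520 242.1 232.3
side shaker 0.94 [283.0, 171.9, 161.7, 203.1] 12842 352.5 301.5
side shaker 0.48 [380.1, 171.9, 65.3, 93.9] 1322 411.8 218.2
side hold_down 0.6 [382.8, 171.4, 60.9, 93.7] 1251 412.3 217.1
side bolt_knob 0.77 [295.2, 236.5, 17.4, 35.0] 177 300.9 249.9
side bar_grip 0.68 [383.0, 171.8, 58.1, 89.3] 1143 412.0 217.3
side keeper 0.82 [281.0, 172.0, 159.0, 203.4] 12503 352.8 302.3
0.95
```

View pics/crop_jars.png

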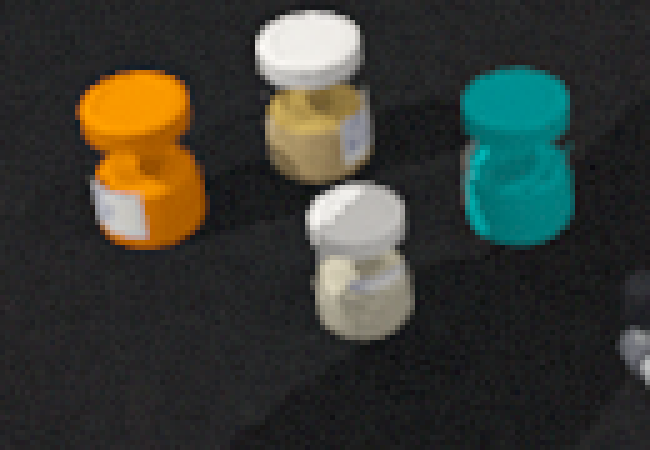

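View pics/crop_sh.png

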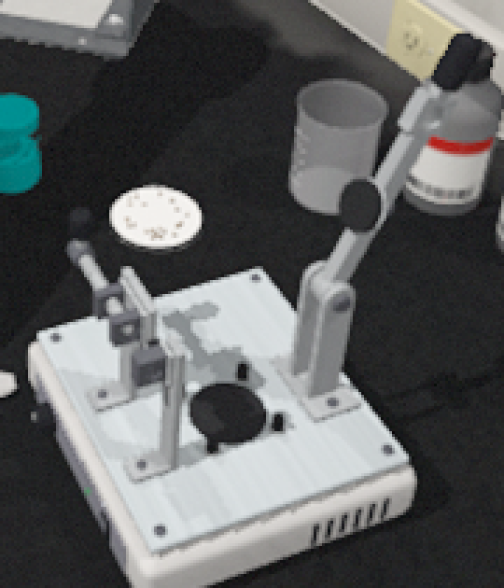

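The two white-lidded jars are at side (233,198), which is bigger with browner grain, and side (242,232), which is smaller and paler. I choose (233,198). Now I fit the poses.

```bash
cat >> h.py <<'E'
from scipy.optimize import least_squares, minimize
def cyl(x,y,rad,h,z0=0):
    t=np.linspace(0,2*np.pi,60,endpoint=False)
    c=np.c_[x+rad*np.cos(t),y+rad*np.sin(t)]
    return np.r_[np.c_[c,0*t+z0],np.c_[c,0*t+z0+h]]
def hullmask(n,X,p=None):
    uv=proj(n,X,p); m=np.zeros((420*4,560*4),np.uint8)
    cv2.fillConvexPoly(m,cv2.convexHull((uv*4+2).astype(np.int32)),1); return m
def bb(n,X):
    uv=proj(n,X); return np.r_[uv.min(0),uv.max(0)]
# shaker frame->world
def S(pose,X):
    x,y,a=pose; X=np.atleast_2d(np.array(X,float)); c,s=np.cos(a),np.sin(a)
    return np.c_[x+c*X[:,0]-s*X[:,1], y+s*X[:,0]+c*X[:,1], X[:,2]]
E
python3 - <<'E'
from h import *
seat=onz("side",(351.4,307.5),.062); print("seat",seat)
for n in ["scene","side"]:
    viewer.snapshot(n)
    for nm,rad,h in [("jar",.026,.072),("small_jar",.022,.060)]:
        for o in viewer.outline_of(n,nm)[:3]:
            b=np.array(o["bbox"]); t=np.r_[b[:2],b[:2]+b[2:]]
            f=lambda v,rad=rad,h=h:(bb(n,cyl(v[0],v[1],rad,h))-t)
            x0=onz(n,(b[0]+b[2]/2,b[1]+b[3]/2),h/2)[:2]
            s=least_squares(f,x0); print(n,nm,np.round(b),np.round(s.x,4),np.round(s.fun,1))
            # free size
            s=least_squares(lambda v:bb(n,cyl(v[0],v[1],v[2],v[3]))-t,[*s.x,rad,h],x_scale=[1,1,.1,.1]); print("   free",np.round(s.x,4))
E
```

```text
seat [ 0.54233994 -0.17492747  0.062     ]
scene jar [177. 186.  26.  37.] [0.3947 0.2687] [ 1.6  1.2 -1.7 -1. ]
   free [0.3948 0.2683 0.0301 0.0733]
scene jar [251. 186.  23.  35.] [0.5587 0.1871] [ 0.9  0.3 -1.  -0.2]
   free [0.5595 0.1885 0.0285 0.0704]
scene jar [214. 181.  19.  32.] [0.4848 0.2651] [-1.2 -1.1  1.2  0.9]
   free [0.4853 0.2666 0.023  0.0695]
scene small_jar [224. 207.  20.  30.] [0.4642 0.1525] [ 0.6 -0.1 -0.7  0.1]
   free [0.4651 0.1545 0.0237 0.0573]
side jar [187. 192.  24.  40.] [0.3981 0.2665] [-0.7  1.8  0.7 -1.6]
   free [0.3961 0.2571 0.0231 0.0857]
side jar [262. 194.  22.  36.] [0.5571 0.179 ] [-0.  -0.1  0.   0.1]
   free [0.5572 0.1794 0.0259 0.0714]
side jar [220. 184.  24.  31.] [0.4893 0.2767] [ 0.6 -1.9 -0.6  1.8]
   free [0.4924 0.2864 0.0285 0.0579]
side small_jar [236. 218.  16.  32.] [0.4657 0.1419] [-2.4 -0.2  2.5  0. ]
   free [0.4635 0.1362 0.0158 0.0691]
```

```bash
python3 - <<'E'
from h import *
c={k:onz("side",(270+u/2.8,160+v/2.8),.06)[:2] for k,u,v in [("top",258,268),("left",38,335),("right",408,462),("bot",150,553)]}
for k in c: print(k,np.round(c[k],3))
d=lambda a,b: (np.linalg.norm(c[a]-c[b]),np.degrees(np.arctan2(*(c[b]-c[a])[::-1])))
print(d("left","top"),d("bot","right"),d("bot","left"),d("right","top"))
for n,(x,y,X,Y) in {"side":(275,225,425,375),"scene":(265,150,415,345)}.items():
    im=viewer.snapshot(n); c=cv2.resize(im[y:Y,x:X],None,fx=4 if n=="side" else 3,fy=4 if n=="side" else 3,interpolation=2)
    cv2.imwrite(f"pics/sh_{n}.png",c[:,:,::-1])
E
```

```text
top [ 0.64  -0.071]
left [ 0.467 -0.055]
right [ 0.619 -0.257]
bot [ 0.446 -0.238]
(np.float64(0.17358912635177462), np.float64(-5.359557778773346)) (np.float64(0.17432905901635365), np.float64(-6.288421856380255)) (np.float64(0.18397248296467156), np.float64(83.43436420728733)) (np.float64(0.18678443097718347), np.float64(83.67250876479604))
```

View pics/sh_side.png

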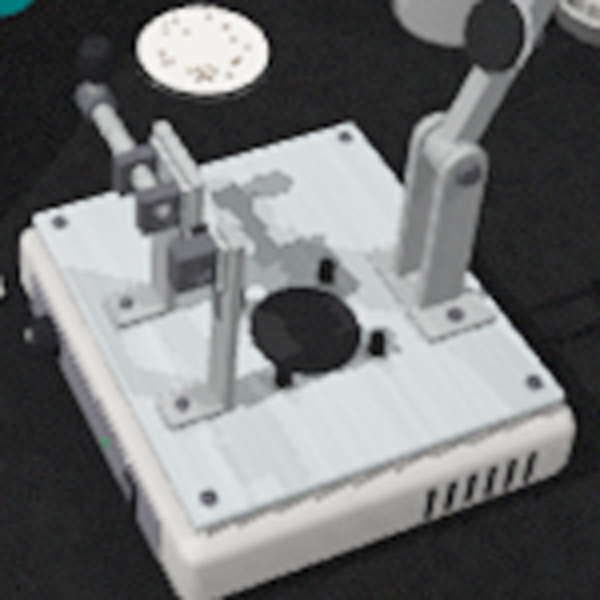

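View pics/sh_scene.png

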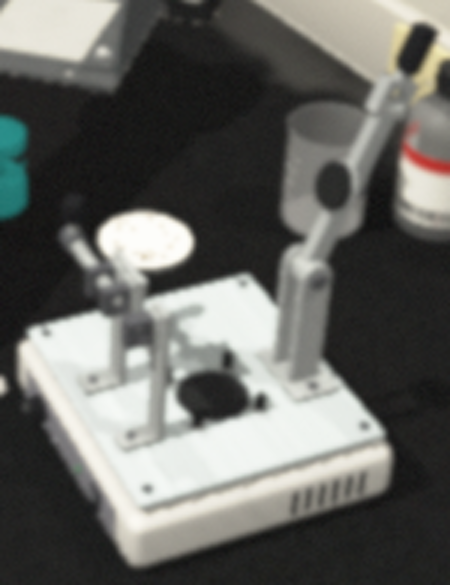

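```bash
cat >> h.py <<'E'
# model points in seat frame (x,y rel. seat; z above worktop)
def arm(phi,L,off=0.): return [62-L*np.cos(phi),0,149+L*np.sin(phi)]
def pts(tr=3,phi=1.85):
    d={"seat":[0,0,62],"hingeR":[62,-13,149],"brTopR_f":[-55,-28,164],"brTopR_b":[-49,-28,164],"brTopL_f":[-55,49,164],"brTopL_b":[-49,49,164],
     "knob":[-66,88-tr,173],"knobtop":[-66,88-tr,183],"gripc":arm(phi,161),"eye":arm(phi,128),"guideO":[-66,43,159],"keepT1":[-76,-12,159],"keepT2":[-56,-12,159],"keepT3":[-76,-22,159]}
    for i,a in enumerate([45,135,225,315]): d["pin%d"%a]=[32.5*np.cos(np.radians(a)),32.5*np.sin(np.radians(a)),74]
    return {k:np.array(v)/1000 for k,v in d.items()}
E
cat > ov.py <<'E'
from h import *
import sys
pose=[float(v) for v in sys.argv[1:4]]; pose[2]=np.radians(pose[2]); tag=sys.argv[4]
for n,(x,y,X,Y) in {"side":(275,170,450,375),"scene":(265,150,415,345)}.items():
    im=viewer.snapshot(n); f=3; c=cv2.resize(im[y:Y,x:X],None,fx=f,fy=f,interpolation=2).copy()
    for k,v in pts().items():
        u=(proj(n,S(pose,v))[0]-[x,y]+.5)*f; u=u.astype(int); cv2.circle(c,tuple(map(int,u)),2,(255,0,0),-1)
        cv2.putText(c,k,tuple(map(int,u+[3,0])),0,.35,(0,200,0),1)
    cv2.imwrite(f"pics/ov_{n}_{tag}.png",c[:,:,::-1])
E
python3 ov.py .5423 -.175 -6 a
```

```text
(no output)
```

View pics/ov_side_a.png

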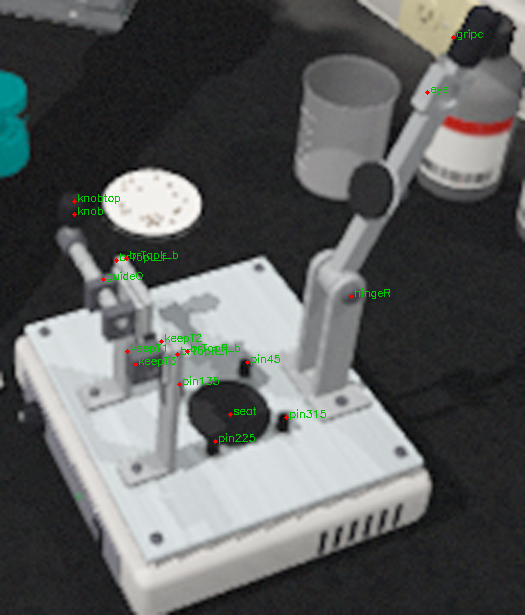

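View pics/ov_scene_a.png

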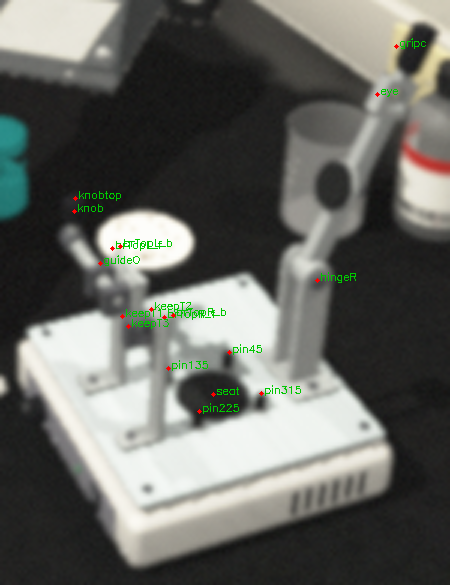

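```bash
cat >> h.py <<'E'
from scipy.spatial.transform import Rotation as Ro
def st(): 
    s=r.get_state(); return s, np.array(s["tool_pos"]), Ro.from_quat(s["eef_rot"]).as_matrix()
def togo(target, yawdeg_y=None):
    s,p,R=st(); d=R.T@(np.array(target)-p)*100
    ya=np.degrees(np.arctan2(R[1,1],R[0,1])); out=f"shift cm {np.round(d,2)} tooly angle {ya:.2f}"
    if yawdeg_y is not None: out+=f" turn {-(yawdeg_y-ya):.2f}"
    print(out, "pos",np.round(p,4),"F",np.round(s["contact_force"],1),"op",round(s["opening"],3),"t",round(s["clock"],2))
E
python3 - <<'E'
from h import *
K,T=P("wrist"); C=-T[:3,:3].T@T[:3,3]; s,p,R=st()
print("cam in tool",R.T@(C-p)," view dir tool",R.T@(-T[2,:3]),"camx",R.T@T[0,:3])
togo([.487,.271,.19],84)
for z in [.19,.25]:
  for off in [0,.03,.05]: print(z,off,proj("wrist",p+R@np.array([off,0,z])))
E
```

```text
cam in tool [ 0.07372787 -0.00119303 -0.13120577]  view dir tool [-2.81636349e-01  8.20110797e-04  9.59520867e-01] camx [-4.25056825e-04  9.99999430e-01 -9.79469873e-04]
shift cm [-35.44 -19.49   6.27] tooly angle 68.58 turn -15.42 pos [0.2282 0.5818 0.2527] F [-0.9  0.2 -1.1] op 0.996 t 1.45
0.19 0 [[285.04233303 189.41168039]]
0.19 0.03 [[285.05376809 157.85367164]]
0.19 0.05 [[285.06173238 135.87414572]]
0.25 0 [[284.8476019  177.39889575]]
0.25 0.03 [[284.85294417 150.37772057]]
0.25 0.05 [[284.85664033 131.68253059]]
```

```bash
python3 -m inch '[[0,[-17,-9.5,0],-8],[0,[-35.4,-19.5,0],-15.4],[0,[-35.4,-19.5,3],-15.4],[0,[-35.4,-19.5,5.3],-15.4],[0,[-35.4,-19.5,5.3],-15.4],[0,[-35.4,-19.5,5.3],-15.4],[0,[-35.4,-19.5,5.3],-15.4],[0,[-35.4,-19.5,5.3],-15.4],[0,[-35.4,-19.5,5.3],-15.4],[0,[-35.4,-19.5,5.3],-15.4],[0,[-35.4,-19.5,5.3],-15.4],[0,[-35.4,-19.5,5.3],-15.4],[0,[-35.4,-19.5,5.3],-15.4],[0,[-35.4,-19.5,5.3],-15.4],[0,[-35.4,-19.5,5.3],-15.4]]'
python3 - <<'E'
from h import *
togo([.487,.271,.2],84)
im=viewer.snapshot("wrist"); cv2.imwrite("pics/w1.png",im[:,:,::-1])
for o in viewer.outline_of("wrist","jar"): print(o["p"],np.round(o["bbox"]))
E
```

```text
clock: 2.95
tool_pos: [0.4862, 0.2717, 0.1999]
eef_rot: [0.052, 0.999, 0.0, 0.0]
contact_force: [0.3, -0.6, 1.3]
opening: 1.002
shift cm [-0.09 -0.06 -0.01] tooly angle 84.05 turn 0.05 pos [0.4862 0.2717 0.1999] F [ 0.3 -0.6  1.3] op 1.002 t 2.95
0.87 [228.  44.  72.  77.]
0.69 [180. 238.  48.  81.]
```

View pics/w1.png

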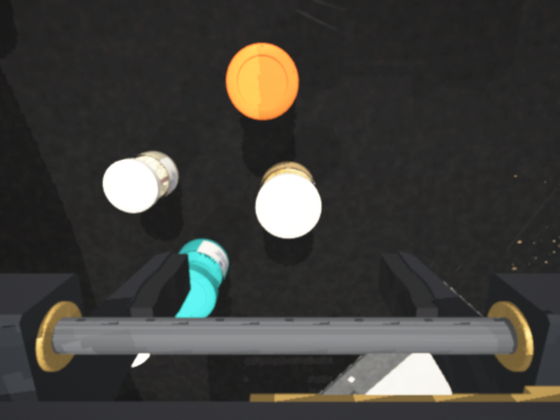

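The wrist view shows the chosen jar's lid at (288,205), about 66 px wide, and the small jar's lid at (132,185), about 58 px. The orange jar is at (262,80) and the turquoise at (205,265). Now the exact centre.

```bash
python3 - <<'E'
from h import *
im=viewer.snapshot("wrist"); p=P("wrist")
g=(im.min(2)>170).astype(np.uint8); n,l,s,c=cv2.connectedComponentsWithStats(g)
for i in range(1,n):
    if s[i,4]>1000 and s[i,1]<260:
        ct=max(cv2.findContours((l==i).astype(np.uint8),0,1)[0],key=cv2.contourArea); e=cv2.fitEllipse(ct)
        X=onz("wrist",(e[0][0],e[0][1]),.072,p); Y=onz("wrist",(e[0][0],e[0][1]),.06,p)
        print(s[i],e,np.round(X,4),np.round(Y,4))
        K,T=p; d=-(T[:3,:3]@X+T[:3,3])[2]; print("diam mm",max(e[1])/K[0,0]*d*1000)
togo([.487,.271,.2],84)
E
```

```text
[ 103  153   73   60 2882] ((136.3440399169922, 181.6025848388672), (52.34953689575195, 72.4924545288086), 61.98727035522461) [0.4541 0.1607 0.072 ] [0.456  0.1552 0.06  ]
diam mm 55.294328569778116
[ 256  172   66   66 3377] ((288.4945068359375, 204.85525512695312), (64.49272155761719, 64.9163589477539), 18.10542106628418) [0.4846 0.2742 0.072 ] [0.4879 0.274  0.06  ]
diam mm 50.51143242048826
shift cm [-0.05 -0.02 -0.02] tooly angle 84.00 turn 0.00 pos [0.4865 0.2712 0.1998] F [-0.1 -0.2 -0.6] op 1.0 t 3.1
```

```bash
python3 - <<'E'
from h import *
im=viewer.snapshot("wrist"); p=P("wrist")
print(im[160:246:2,288].tolist())
a=onz("wrist",(288.5,238),.072,p);l=onz("wrist",(255.5,206),.072,p);rr=onz("wrist",(321.5,206),.072,p)
print(a,l,rr,np.linalg.norm(l-rr))
for u in [172,165,163]: print(u,onz("wrist",(288.5,u),.072,p),onz("wrist",(288.5,u),.055,p))
cv2.imwrite("pics/w1c.png",cv2.resize(im[150:250,235:345],None,fx=5,fy=5,interpolation=2)[:,:,::-1])
E
```

```text
[[50, 44, 36], [140, 119, 85], [213, 179, 126], [198, 166, 115], [227, 209, 169], [243, 219, 148], [243, 228, 190], [251, 250, 246], [255, 255, 255], [255, 255, 255], [255, 255, 255], [255, 255, 255], [255, 255, 254], [255, 255, 254], [255, 255, 255], [255, 255, 255], [255, 255, 255], [255, 255, 255], [255, 255, 255], [255, 255, 255], [255, 255, 255], [255, 255, 255], [255, 255, 255], [255, 255, 255], [255, 255, 255], [255, 255, 255], [255, 255, 255], [255, 255, 255], [255, 255, 255], [255, 255, 255], [255, 255, 255], [255, 255, 255], [255, 255, 255], [255, 255, 255], [255, 255, 255], [255, 255, 255], [255, 255, 254], [255, 254, 253], [253, 252, 249], [126, 122, 115], [30, 31, 30], [31, 31, 31], [31, 31, 32]]
[0.51201967 0.27133507 0.072     ] [0.48284317 0.24848157 0.072     ] [0.4882594  0.29959635 0.072     ] 0.05140093486809979
172 [0.45895775 0.2767511  0.072     ] [0.46198598 0.27666662 0.055     ]
165 [0.45366659 0.27729116 0.072     ] [0.45634742 0.27724215 0.055     ]
163 [0.45216595 0.27744433 0.072     ] [0.45474826 0.27740538 0.055     ]
```

View pics/w1c.png

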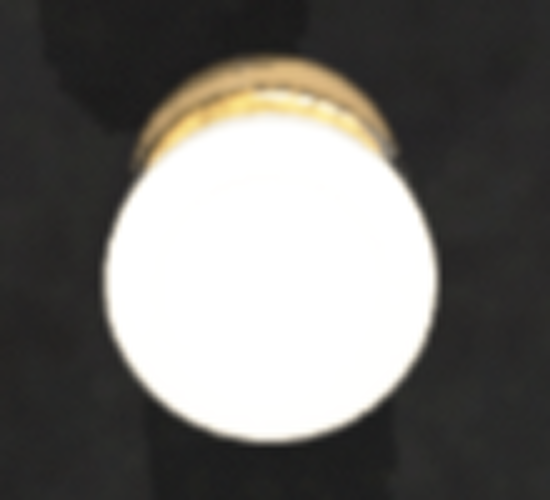

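```bash
python3 - <<'E'
from h import *
togo([.4864,.2740,.033],84)
E
```

```text
shift cm [ 0.04  0.28 16.67] tooly angle 83.99 turn -0.01 pos [0.4865 0.2711 0.1997] F [-0.1  0.2 -0.2] op 0.999 t 3.15
```

```bash
python3 -m inch '[[0,[0,0.3,2],0],[0,[0,0.3,6],0],[0,[0,0.3,10],0],[0,[0,0.3,13.5],0],[0,[0,0.3,15.5],0],[0,[0,0.3,16.6],0],[0,[0,0.3,16.6],0],[0,[0,0.3,16.6],0],[0,[0,0.3,16.6],0],[0.25,[0,0.3,16.6],0],[0.6,[0,0.3,16.6],0],[0.6,[0,0.3,16.6],0],[0.6,[0,0.3,16.6],0],[0.6,[0,0.3,16.6],0],[0.6,[0,0.3,16.6],0],[0.6,[0,0.3,16.6],0],[0.6,[0,0.3,16.6],0],[0.6,[0,0.3,16.6],0]]' 15
```

```text
clock: 4.95
tool_pos: [0.4869, 0.2742, 0.0338]
eef_rot: [0.052, 0.999, 0.0, 0.0]
contact_force: [-0.1, 0.1, 1.8]
opening: 0.585
```

```bash
python3 - <<'E'
from h import *
togo([.55,-.06,.22],84)
E
python3 -m inch '[[0.6,[0,0,-2],0],[0.6,[0,0,-6],0],[0.6,[0,0,-10],0],[0.6,[0,0,-14.5],0],[0.6,[0,0,-18.6],0],[0.6,[0,0,-18.6],0],[0.6,[0,0,-18.6],0]]'
python3 - <<'E'
from h import *
im=viewer.snapshot("wrist"); cv2.imwrite("pics/w2.png",im[:,:,::-1]); togo([.55,-.06,.22],84)
E
```

```text
shift cm [ -9.78 -32.57 -18.63] tooly angle 83.99 turn -0.01 pos [0.4869 0.2742 0.0338] F [-0.1  0.1  1.8] op 0.585 t 4.95
clock: 5.65
tool_pos: [0.487, 0.2738, 0.22]
eef_rot: [0.053, 0.999, 0.0, 0.0]
contact_force: [-0.6, 0.9, -1.5]
opening: 0.579
shift cm [ -9.84 -32.47  -0.08] tooly angle 83.97 turn -0.03 pos [0.4863 0.2733 0.2188] F [-0.3 -0.5 -1. ] op 0.579 t 5.7
```

View pics/w2.png

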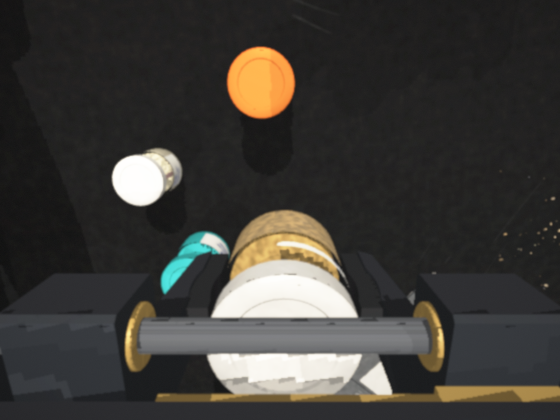

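The jar is held upright and centred at about (285,320), and the neighbouring jars have not been touched. I move towards the shaker.

```bash
python3 -m inch '[[0.6,[-1,-3,0],0],[0.6,[-3,-7,0],0],[0.6,[-4,-12,0],0],[0.6,[-5,-17,0],0],[0.6,[-7,-22,0],0],[0.6,[-8,-27,0],0],[0.6,[-9.8,-31,0],0],[0.6,[-9.8,-32.5,0],0],[0.6,[-9.8,-32.5,0],0],[0.6,[-9.8,-32.5,0],0],[0.6,[-9.8,-32.5,0],0],[0.6,[-9.8,-32.5,0],0]]'
python3 - <<'E'
from h import *
im=viewer.snapshot("wrist"); cv2.imwrite("pics/w3.png",im[:,:,::-1]); togo([.5423,-.175,.22],84)
pose=[.5423,-.175,np.radians(-6)]
for k,v in pts().items(): 
    u=proj("wrist",S(pose,v))[0]
    if -50<u[0]<600 and -50<u[1]<420: print(k,np.round(u)); cv2.circle(im,tuple(map(int,u)),2,(255,0,0),-1);cv2.putText(im,k,tuple(map(int,u)),0,.35,(0,200,0),1)
cv2.imwrite("pics/w3o.png",im[:,:,::-1])
E
```

```text
clock: 6.9
tool_pos: [0.5501, -0.0569, 0.2196]
eef_rot: [0.051, 0.999, 0.001, -0.0]
contact_force: [0.3, -0.3, -0.8]
opening: 0.578
shift cm [ -0.41 -11.78  -0.04] tooly angle 84.17 turn 0.17 pos [ 0.5502 -0.0574  0.2197] F [ 0.1 -0.7 -1. ] op 0.586 t 6.95
seat [149. 203.]
hingeR [ 91. 325.]
brTopR_f [ 14. 153.]
brTopR_b [ 17. 165.]
brTopL_f [158. 154.]
brTopL_b [159. 165.]
knob [221. 134.]
knobtop [217. 136.]
guideO [148. 132.]
keepT1 [ 43. 113.]
keepT2 [ 50. 151.]
keepT3 [ 24. 113.]
pin45 [173. 233.]
pin135 [168. 179.]
pin225 [112. 179.]
pin315 [119. 232.]
```

View pics/w3o.png

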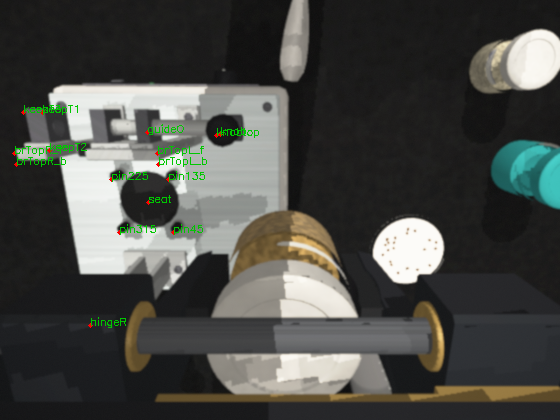

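```bash
python3 - <<'E'
import cv2
im=cv2.imread("pics/w3.png"); cv2.imwrite("pics/w3c.png",cv2.resize(im[80:270,30:260],None,fx=3.4,fy=3.1,interpolation=2)[:589])
E
```

```text
(no output)
```

View pics/w3c.png

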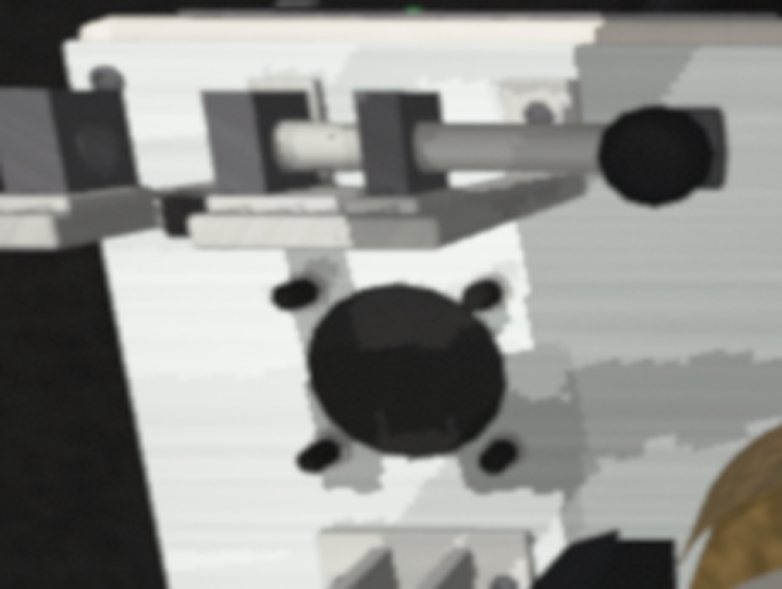

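```bash
cat > fit.py <<'E'
from h import *
p=P("wrist")
f=lambda u,v:(u/3.4+30-.35,v/3.1+80-.35)
c=np.cos(np.pi/4)*32.5
ob=[((0,0,62),f(407,370),1),((-c,-c,74),f(282,295),1),((-c,c,74),f(475,297),1),((c,-c,74),f(308,462),1),((c,c,74),f(487,460),1),
((-49,49,164),f(442,247),1),((-49,9,164),f(187,245),1),((-49,-9,164),f(57,248),1)]
X=np.array([o[0] for o in ob])/1000; U=np.array([o[1] for o in ob])
g=lambda v:(proj("wrist",S(v,X),p)-U).ravel()
s=least_squares(g,[.5423,-.175,-.1]); print(s.x,np.degrees(s.x[2])); print(np.round(s.fun.reshape(-1,2),1))
g2=lambda v:(proj("wrist",S(v[:3],X)+[0,0,v[3]],p)-U).ravel()
s=least_squares(g2,[.5423,-.175,-.1,0]); print(s.x,np.degrees(s.x[2])); print(np.round(s.fun.reshape(-1,2),1))
E
python3 fit.py
```

```text
[ 0.53919915 -0.174257   -0.09646347] -5.526949837285039
[[-0.7  0.2]
 [-1.1  0.9]
 [-1.2 -0.1]
 [-0.8  0.5]
 [ 0.7  0.8]
 [-1.6 -1. ]
 [-0.6  0.1]
 [ 4.3 -0.7]]
[ 0.53856626 -0.17227846 -0.10233072  0.00424595] -5.863118342882014
[[-0.4  0.5]
 [-1.3  0.7]
 [-0.4  0. ]
 [-1.2  1.1]
 [ 1.2  1.7]
 [-0.3 -1. ]
 [-1.2 -0.3]
 [ 2.9 -1.3]]
```

```bash
python3 - <<'E'
from h import *
togo([.5393,-.1743,.22],84.4)
E
```

```text
shift cm [ -0.1  -11.74  -0.04] tooly angle 84.17 turn -0.23 pos [ 0.5502 -0.0574  0.2197] F [ 0.1 -0.7 -1. ] op 0.586 t 6.95
```

```bash
python3 -m inch '[[0.6,[0,-3,0],-0.4],[0.6,[0,-7,0],-0.4],[0.6,[-0.1,-10,0],-0.4],[0.6,[-0.1,-11.6,0],-0.4],[0.6,[-0.1,-11.6,2],-0.4],[0.6,[-0.1,-11.6,5],-0.4],[0.6,[-0.1,-11.6,8],-0.4],[0.6,[-0.1,-11.6,10],-0.4],[0.6,[-0.1,-11.6,10],-0.4],[0.6,[-0.1,-11.6,10],-0.4],[0.6,[-0.1,-11.6,10],-0.4]]'
cat > ov2.py <<'E'
from h import *
import sys
tag=sys.argv[1]; jz=float(sys.argv[2]); pose=[.5392,-.1743,np.radians(-5.6)]
s,pp,R=st(); togo([.5393,-.1743,pp[2]],84.4)
for n in ["side","scene"]:
    im=viewer.snapshot(n).copy(); x,y,X,Y=(275,170,450,375) if n=="side" else (265,150,415,345)
    f=3; c=cv2.resize(im[y:Y,x:X],None,fx=f,fy=f,interpolation=2).copy(); cv2.imwrite(f"pics/raw_{n}_{tag}.png",c[:,:,::-1])
    for k,v in pts().items():
        u=((proj(n,S(pose,v))[0]-[x,y]+.5)*f).astype(int); cv2.circle(c,tuple(map(int,u)),2,(255,0,0),-1)
    for zz in (0,.072):
        t=proj(n,cyl(pp[0],pp[1],.026,0.0,jz+zz)); cv2.polylines(c,[((t[:60]-[x,y]+.5)*f).astype(np.int32)],True,(0,0,255),1)
    cv2.imwrite(f"pics/ov2_{n}_{tag}.png",c[:,:,::-1])
E
python3 ov2.py a .086
```

```text
clock: 8.05
tool_pos: [0.5402, -0.1743, 0.121]
eef_rot: [0.049, 0.999, 0.0, 0.001]
contact_force: [0.1, -0.4, -0.9]
opening: 0.579
shift cm [ 0.09 -0.01 -0.  ] tooly angle 84.43 turn 0.03 pos [ 0.5402 -0.1743  0.121 ] F [ 0.1 -0.4 -0.9] op 0.579 t 8.05
```

View pics/ov2_side_a.png

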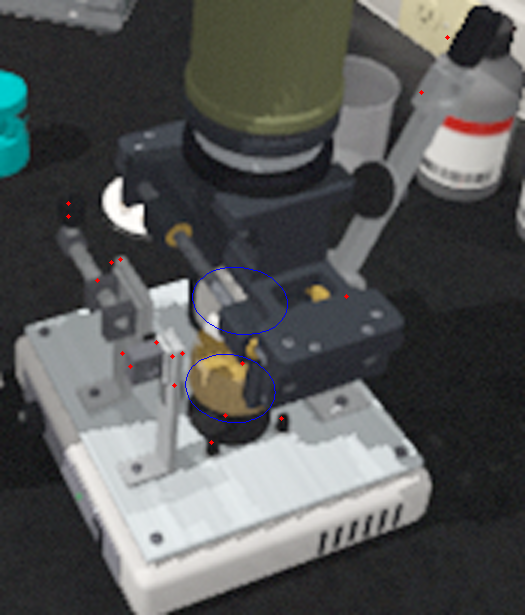

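View pics/ov2_scene_a.png

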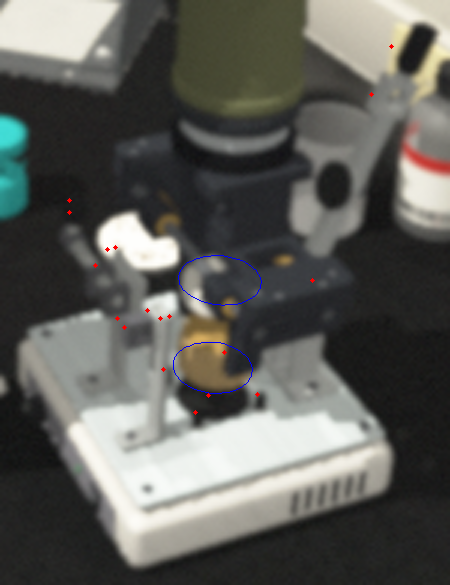

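```bash
python3 - <<'E'
from h import *
s,p,R=st(); 
for dx in (-.003,0,.003):
    X=cyl(0,0,.026,.072); X=np.c_[X[:,0]+dx,X[:,1],.0338-X[:,2]]
    uv=proj("wrist",p+X@R.T); b=uv[:60]; print(dx,"base left/right/top",b[:,0].min(),b[:,0].max(),b[:,1].min(),"lid top L/R",uv[60:,0].min(),uv[60:,0].max(),uv[60:,1].min(),uv[60:,1].max())
im=cv2.imread("pics/w2.png"); cv2.imwrite("pics/w2c.png",cv2.resize(im[195:405,200:370],None,fx=2.8,fy=2.8,interpolation=2))
im=viewer.snapshot("side"); cv2.imwrite("pics/s_z.png",cv2.resize(im[255:330,325:385],None,fx=8,fy=8,interpolation=2)[:,:,::-1])
E
```

```text
-0.003 base left/right/top 235.62727488561782 335.3812227990918 214.98262795510917 lid top L/R 205.5232347396102 367.6343979470148 285.86760506503117 422.17238185484536
0 base left/right/top 235.39595930026704 335.6206605565732 209.22218553079747 lid top L/R 204.91121535239014 368.2762302971275 276.81758192331233 415.2335950458926
0.003 base left/right/top 235.1624499252098 335.8623686980241 203.40477551618952 lid top L/R 204.28965328476167 368.92806703253336 267.6173874479259 408.1941459116279
```

View pics/w2c.png

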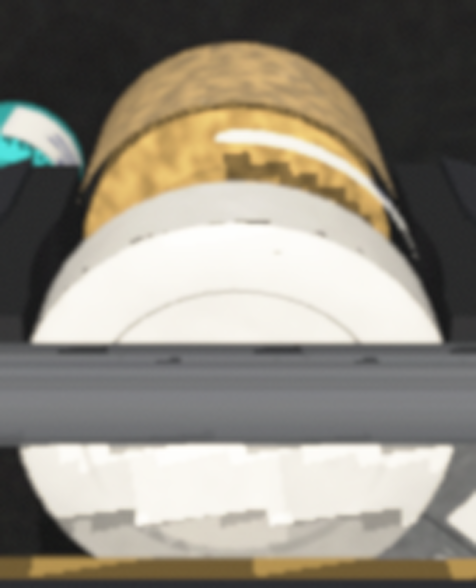

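View pics/s_z.png

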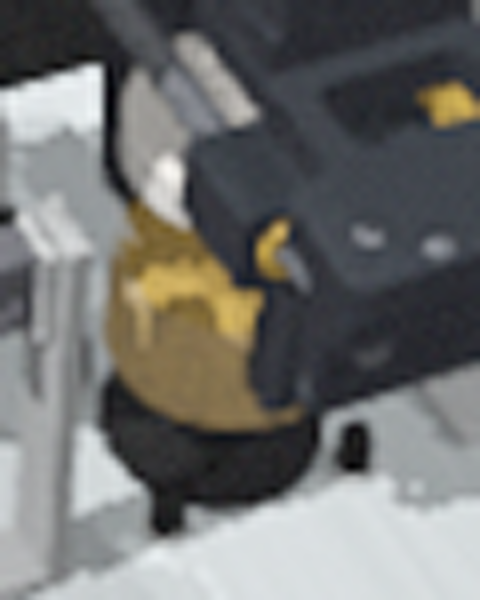

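```bash
python3 - <<'E'
from h import *
s,p,R=st(); print(p)
# side obs: mat left,right,bottom
m=[325+105/8-.5,325+318/8-.5,255+503/8-.5]; j=[325+106/8-.5,255+430/8-.5]
def f(v):
    t=proj("side",cyl(v[0],v[1],v[2],0,.062)[:60]); return [t[:,0].min()-m[0],t[:,0].max()-m[1],t[:,1].max()-m[2]]
a=least_squares(f,[.542,-.175,.026]).x; print("mat",a)
for jz in (.086,.0872,.088):
    def g(v):
        t=proj("side",cyl(v[0],v[1],.026,0,jz)[:60]); return [t[:,0].min()-j[0],t[:,1].max()-j[1]]
    print(jz,"jar",least_squares(g,[.542,-.175]).x)
E
```

```text
[ 0.53984323 -0.17490194  0.120841  ]
mat [ 0.54244072 -0.17314225  0.02368528]
0.086 jar [ 0.54485544 -0.17157828]
0.0872 jar [ 0.54424662 -0.17239505]
0.088 jar [ 0.54384074 -0.17293957]
```

```bash
python3 -m inch '[[0.6,[0.12,0,0],0],[0.6,[0.12,0,0],0],[0.6,[0.12,0,0.5],0],[0.6,[0.12,0,1.0],0],[0.6,[0.12,0,1.5],0],[0.6,[0.12,0,1.8],0],[0.6,[0.12,0,1.8],0],[0.6,[0.12,0,1.8],0]]'; python3 - <<'E'
from h import *
togo([.5388,-.1747,.0962],84.4); im=viewer.snapshot("side"); cv2.imwrite("pics/s_z2.png",cv2.resize(im[255:330,325:385],None,fx=8,fy=8,interpolation=2)[:,:,::-1])
E
```

```text
clock: 9.0
tool_pos: [0.5379, -0.1747, 0.1016]
eef_rot: [0.049, 0.999, 0.0, -0.0]
contact_force: [0.7, -0.4, -1.3]
opening: 0.583
shift cm [-0.09  0.01  0.54] tooly angle 84.39 turn -0.01 pos [ 0.5379 -0.1747  0.1016] F [ 0.7 -0.4 -1.3] op 0.583 t 9.0
```

View pics/s_z2.png

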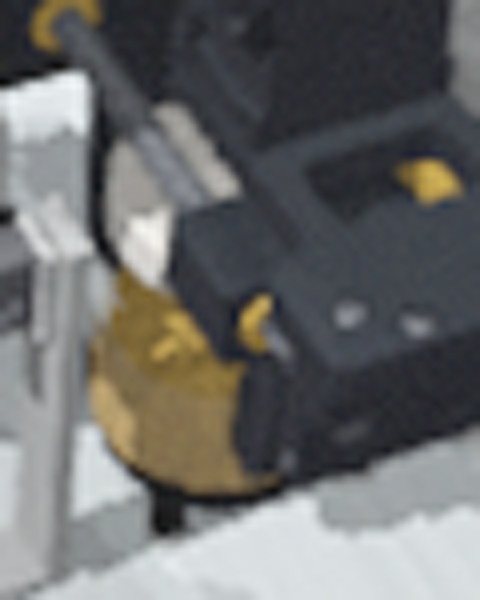

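```bash
python3 -m inch '[[0.6,[-0.08,0,0],0],[0.6,[-0.08,0,0.2],0],[0.6,[-0.08,0,0.4],0],[0.6,[-0.08,0,0.55],0],[0.6,[-0.08,0,0.55],0],[0.6,[-0.08,0,0.55],0]]'; python3 - <<'E'
from h import *
togo([.5388,-.1747,.0962],84.4); im=viewer.snapshot("side"); cv2.imwrite("pics/s_z3.png",cv2.resize(im[255:330,325:385],None,fx=8,fy=8,interpolation=2)[:,:,::-1])
E
```

```text
clock: 9.65
tool_pos: [0.5387, -0.1748, 0.0961]
eef_rot: [0.049, 0.999, 0.0, -0.0]
contact_force: [-0.2, -0.1, -1.1]
opening: 0.58
shift cm [-0.01  0.01 -0.01] tooly angle 84.39 turn -0.01 pos [ 0.5387 -0.1748  0.0961] F [-0.2 -0.1 -1.1] op 0.58 t 9.65
```

View pics/s_z3.png

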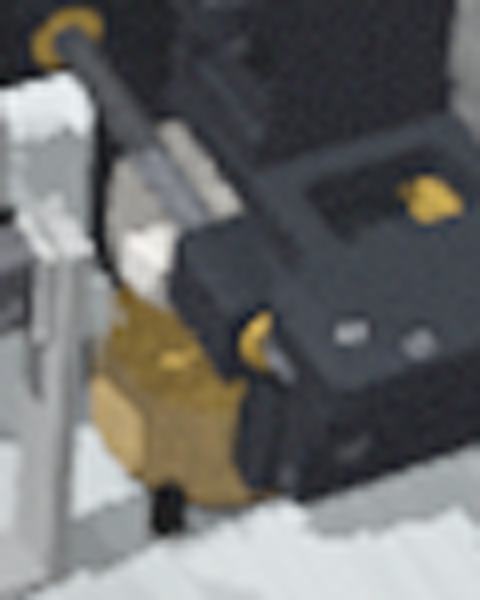

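```bash
python3 -m inch '[[0.6,[0,0,0.05],0],[0.6,[0,0,0.1],0],[0.6,[0,0,0.1],0]]'
```

```text
clock: 10.0
tool_pos: [0.5388, -0.1748, 0.0958]
eef_rot: [0.049, 0.999, -0.0, 0.0]
contact_force: [-1.0, -0.0, 4.9]
opening: 0.584
```

```bash
python3 -m inch '[[0.3,[0,0,0],0],[0.15,[0,0,0],0],[0.15,[0,0,0],0],[0.15,[0,0,0],0],[0.15,[0,0,0],0],[0.15,[0,0,-2],0],[0.15,[0,0,-5],0],[0.15,[0,0,-9],0],[0.15,[0,0,-13],0],[0.15,[0,0,-16],0],[0.15,[0,0,-16],0],[0.15,[0,0,-16],0]]'; python3 - <<'E'
from h import *
togo([.5388,-.1748,.25],84.4)
im=viewer.snapshot("wrist"); cv2.imwrite("pics/w4.png",im[:,:,::-1])
im=viewer.snapshot("side"); cv2.imwrite("pics/s4.png",cv2.resize(im[155:375,275:450],None,fx=2.7,fy=2.7,interpolation=2)[:,:,::-1])
E
```

```text
clock: 11.2
tool_pos: [0.5386, -0.175, 0.2554]
eef_rot: [0.049, 0.999, -0.0, 0.0]
contact_force: [-0.8, 0.5, -0.5]
opening: 0.846
shift cm [-0.02  0.02  0.54] tooly angle 84.37 turn -0.03 pos [ 0.5386 -0.175   0.2554] F [-0.8  0.5 -0.5] op 0.846 t 11.2
```

View pics/w4.png

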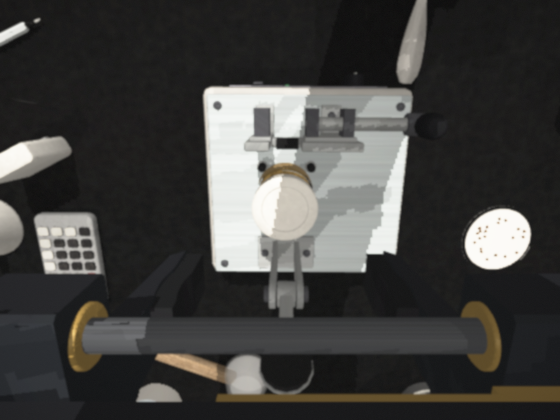

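View pics/s4.png

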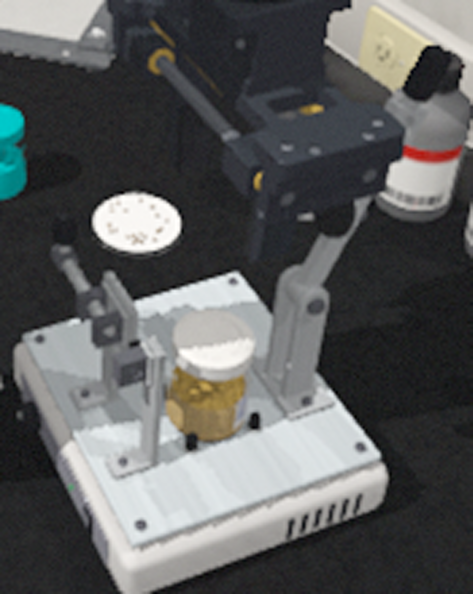

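```bash
python3 - <<'E'
from h import *
for pose in ([.5388,-.1748,np.radians(-5.6)],[.542,-.174,np.radians(-5.6)]):
  c,s=np.cos(pose[2]),np.sin(pose[2])
  for n,uv in (("side",(434.3,182)),("scene",(403.5,165.5))):
    o,d=ray(n,uv); nrm=np.array([-s,c,0]); t=((np.array([pose[0],pose[1],0])-o)@nrm)/(d@nrm); X=o+t*d
    l=(X[0]-pose[0])*c+(X[1]-pose[1])*s
    print(n,np.round(X,4),"local x,z",l,X[2],"L",np.hypot(l-.062,X[2]-.149),"phi",np.arctan2(X[2]-.149,-(l-.062)))
  print(S(pose,np.array(arm(1.9,161))/1000))
E
```

```text
side [ 0.6653 -0.1872  0.2989] local x,z 0.1271162474139922 0.2989236279844732 L 0.16345402994514072 phi 1.980542492776324
scene [ 0.6636 -0.187   0.2991] local x,z 0.12535280828822684 0.2990893078091678 L 0.16291218074975225 phi 1.9702087164913644
[[ 0.65230531 -0.18592929  0.30135431]]
side [ 0.6665 -0.1862  0.298 ] local x,z 0.12506976124861013 0.2979817237869627 L 0.16178179380415936 phi 1.9712591791139253
scene [ 0.6645 -0.186   0.2984] local x,z 0.12310979020501572 0.2983586039361089 L 0.16137657521661714 phi 1.9591640426452581
[[ 0.65550531 -0.18512929  0.30135431]]
```

```bash
python3 - <<'E'
from h import *
togo([.664,-.187,.375],84.4);togo([.664,-.187,.294],84.4)
E
```

```text
shift cm [-12.65   0.03 -12.15] tooly angle 84.39 turn -0.01 pos [ 0.5377 -0.1748  0.2538] F [-0.5 -0.2  0.3] op 0.851 t 11.3
shift cm [-12.68   0.02  -4.05] tooly angle 84.39 turn -0.01 pos [ 0.5377 -0.1748  0.2538] F [-0.5 -0.2  0.3] op 0.851 t 11.3
```

```bash
python3 -m inch '[[0.3,[0,0,-3],0],[0.4,[0,0,-7],0],[0.5,[0,0,-11],0],[0.5,[0,0,-12.2],0],[0.5,[-3,0,-12.2],0],[0.5,[-7,0,-12.2],0],[0.5,[-11,0,-12.2],0],[0.5,[-12.6,0,-12.2],0],[0.5,[-12.6,0,-12.2],0],[0.5,[-12.6,0,-12.2],0],[0.5,[-12.6,0,-12.2],0]]'; python3 - <<'E'
from h import *
togo([.664,-.187,.294],84.4)
im=viewer.snapshot("wrist"); cv2.imwrite("pics/w5.png",im[:,:,::-1])
im=viewer.snapshot("side"); cv2.imwrite("pics/s5.png",cv2.resize(im[55:275,330:530],None,fx=2.7,fy=2.7,interpolation=2)[:,:,::-1])
im=viewer.snapshot("scene"); cv2.imwrite("pics/c5.png",cv2.resize(im[55:275,300:500],None,fx=2.7,fy=2.7,interpolation=2)[:,:,::-1])
E
```

```text
clock: 12.4
tool_pos: [0.6629, -0.1873, 0.3765]
eef_rot: [0.049, 0.999, -0.0, -0.001]
contact_force: [0.2, -0.1, -0.8]
opening: 0.501
shift cm [-0.12  0.04  8.25] tooly angle 84.38 turn -0.02 pos [ 0.6629 -0.1873  0.3765] F [ 0.2 -0.1 -0.8] op 0.501 t 12.4
```

View pics/w5.png

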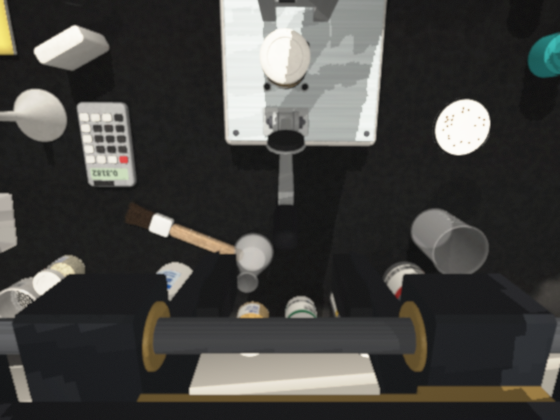

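View pics/s5.png

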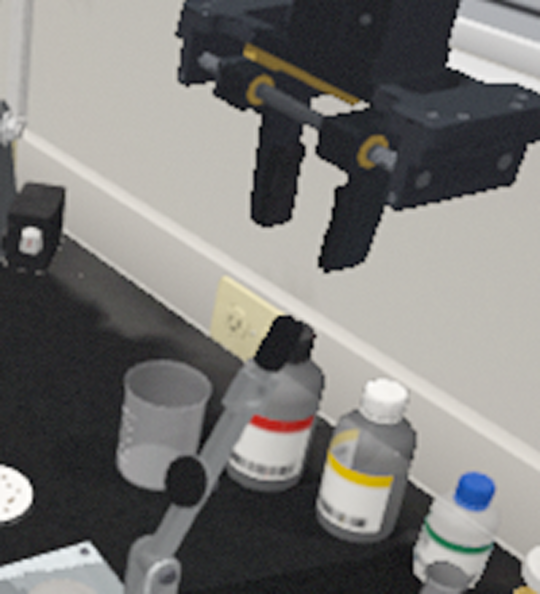

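View pics/c5.png

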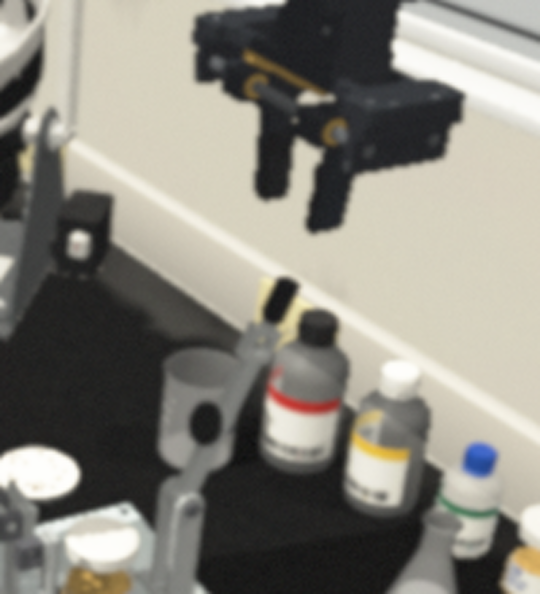

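```bash
python3 - <<'E'
from h import *
pose=[.5388,-.1748,np.radians(-5.6)]
im={n:viewer.snapshot(n).copy() for n in("wrist","side","scene")}
w=im["wrist"][150:300,220:350]; w=np.clip(w.astype(float)*2.5,0,255).astype(np.uint8); cv2.imwrite("pics/w5z.png",cv2.resize(w,None,fx=4,fy=4,interpolation=2)[:,:,::-1])
for phi in (1.9,1.95,2.0):
  A=[S(pose,np.array(arm(phi,L))/1000)[0] for L in (128,144,161,178)]
  for n in im: print(phi,n,np.round(proj(n,A),1).tolist())
for n,(x,y) in (("side",(400,150)),("scene",(370,140))):
  cv2.imwrite(f"pics/{n}5z.png",cv2.resize(im[n][y:y+70,x:x+70],None,fx=8,fy=8,interpolation=2)[:,:,::-1])
E
```

```text
1.9 wrist [[285.5, 185.2], [285.6, 197.6], [285.7, 212.4], [285.8, 229.3]]
1.9 side [[418.1, 200.7], [422.6, 192.0], [427.5, 182.5], [432.5, 172.8]]
1.9 scene [[391.2, 181.6], [394.7, 173.8], [398.4, 165.5], [402.2, 157.1]]
1.95 wrist [[285.5, 192.7], [285.6, 206.3], [285.7, 222.4], [285.8, 240.6]]
1.95 side [[421.1, 201.0], [426.0, 192.3], [431.3, 183.0], [436.7, 173.4]]
1.95 scene [[393.8, 182.0], [397.6, 174.4], [401.7, 166.1], [405.9, 157.8]]
2.0 wrist [[285.5, 199.8], [285.5, 214.4], [285.6, 231.6], [285.8, 250.9]]
2.0 side [[424.0, 201.4], [429.2, 192.9], [434.9, 183.6], [440.7, 174.2]]
2.0 scene [[396.4, 182.6], [400.5, 175.0], [404.9, 166.9], [409.4, 158.7]]
```

View pics/w5z.png

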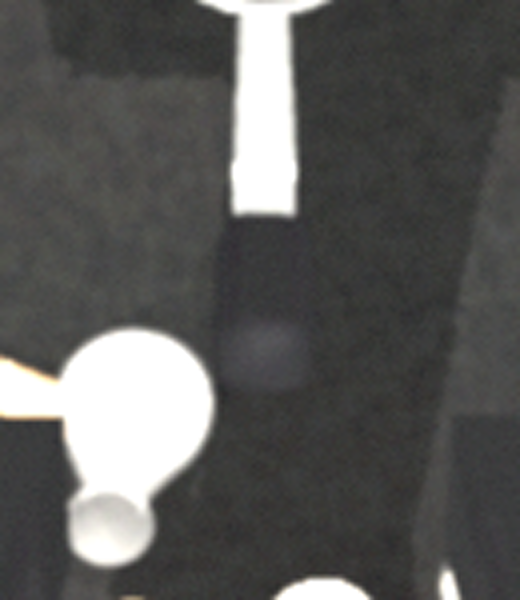

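View pics/side5z.png

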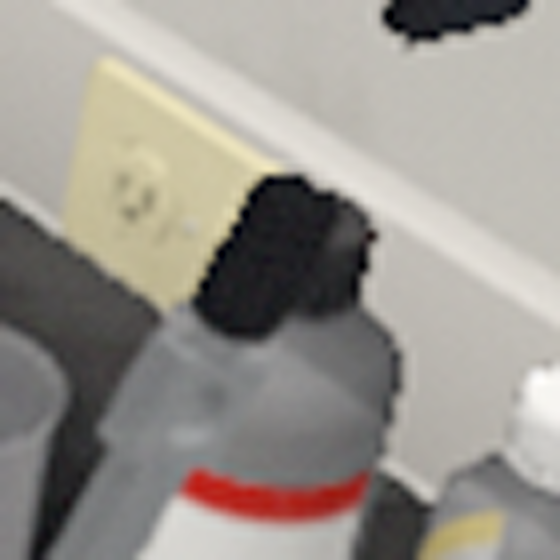

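View pics/scene5z.png

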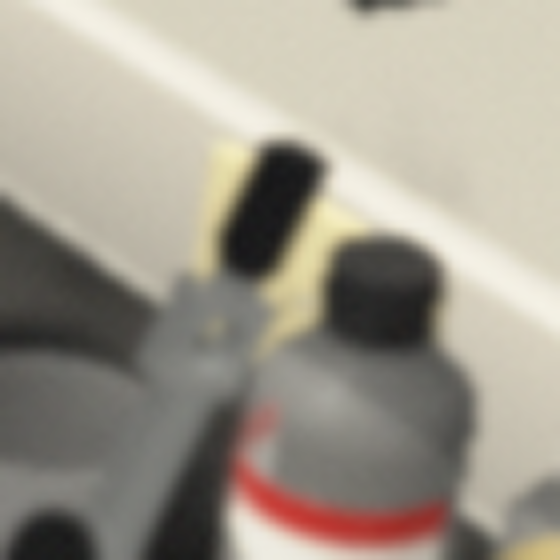

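```bash
python3 -m inch '[[0.5,[0.2,0,2],0],[0.5,[0.2,0,5],0],[0.5,[0.2,0,7],0],[0.5,[0.2,0,8.2],0],[0.5,[0.2,0,8.2],0],[0.5,[0.2,0,8.2],0],[0.9,[0.2,0,8.2],0],[0.9,[0.2,0,8.2],0],[0.9,[0.2,0,8.2],0],[0.9,[0.2,0,8.2],0],[0.9,[0.2,0,8.2],0],[0.9,[0.2,0,8.2],0]]' 10; python3 - <<'E'
from h import *
togo([.661,-.187,.294],84.4)
im=viewer.snapshot("side"); cv2.imwrite("pics/s6.png",cv2.resize(im[95:275,350:530],None,fx=3,fy=3,interpolation=2)[:,:,::-1])
E
```

```text
clock: 13.9
tool_pos: [0.6625, -0.1865, 0.2957]
eef_rot: [0.049, 0.999, 0.0, 0.0]
contact_force: [0.2, 1.3, 2.9]
opening: 0.184
shift cm [ 0.14 -0.06  0.17] tooly angle 84.40 turn -0.00 pos [ 0.6625 -0.1865  0.2957] F [0.2 1.3 2.9] op 0.184 t 13.9
```

View pics/s6.png

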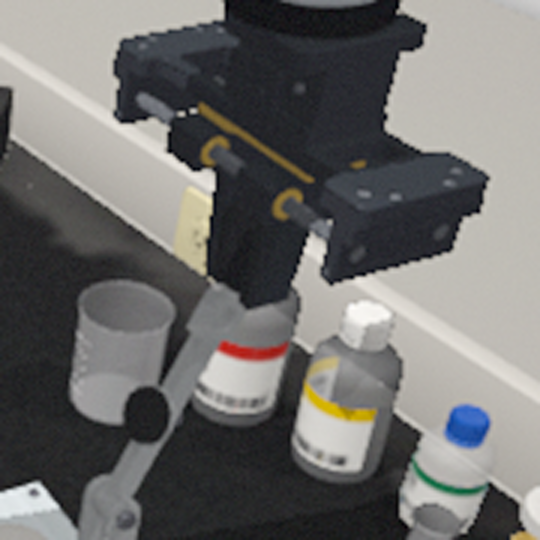

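```bash
python3 - <<'E'
import numpy as np
L=.164
for p in np.linspace(1.96,0,41)[1:]: print(round(p,2),round(100*(.0623+L*np.cos(p)),1),round(100*(.1517-L*np.sin(p)),1))
E
```

```text
1.91 0.8 -0.3
1.86 1.5 -0.5
1.81 2.3 -0.8
1.76 3.1 -0.9
1.72 3.9 -1.1
1.67 4.7 -1.2
1.62 5.5 -1.2
1.57 6.3 -1.2
1.52 7.1 -1.2
1.47 7.9 -1.1
1.42 8.7 -1.0
1.37 9.5 -0.9
1.32 10.3 -0.7
1.27 11.0 -0.5
1.23 11.8 -0.3
1.18 12.5 0.0
1.13 13.3 0.4
1.08 14.0 0.7
1.03 14.7 1.1
0.98 15.4 1.5
0.93 16.0 2.0
0.88 16.7 2.5
0.83 17.3 3.0
0.78 17.8 3.6
0.73 18.4 4.2
0.69 18.9 4.8
0.64 19.4 5.4
0.59 19.9 6.1
0.54 20.3 6.8
0.49 20.7 7.5
0.44 21.1 8.2
0.39 21.4 8.9
0.34 21.7 9.7
0.29 21.9 10.4
0.24 22.1 11.2
0.2 22.3 12.0
0.15 22.5 12.8
0.1 22.6 13.6
0.05 22.6 14.4
0.0 22.6 15.2
```

```bash
python3 -m inch '[[0.9,[0.8,0,-0.3],0],[0.9,[1.5,0,-0.5],0],[0.9,[2.3,0,-0.8],0],[0.9,[3.1,0,-0.9],0],[0.9,[3.9,0,-1.1],0],[0.9,[4.7,0,-1.2],0],[0.9,[5.5,0,-1.2],0],[0.9,[6.3,0,-1.2],0],[0.9,[7.1,0,-1.2],0],[0.9,[7.9,0,-1.1],0],[0.9,[8.7,0,-1.0],0],[0.9,[9.5,0,-0.9],0],[0.9,[10.3,0,-0.7],0],[0.9,[11.0,0,-0.5],0],[0.9,[11.8,0,-0.3],0],[0.9,[12.5,0,0],0],[0.9,[13.3,0,0.4],0],[0.9,[14,0,0.7],0],[0.9,[14,0,0.7],0],[0.9,[14,0,0.7],0]]'; python3 - <<'E'
from h import *
s,p,R=st(); pose=[.5388,-.1748,np.radians(-5.6)]
d=p-S(pose,[.062,0,.149])[0]; lx=d[0]*np.cos(pose[2])+d[1]*np.sin(pose[2]); ly=-d[0]*np.sin(pose[2])+d[1]*np.cos(pose[2]); print("local",lx,ly,d[2]+.005,"phi",np.arctan2(d[2]+.005,-lx),np.hypot(lx,d[2]+.005))
im=viewer.snapshot("side"); cv2.imwrite("pics/s7.png",cv2.resize(im[75:355,250:480],None,fx=2.1,fy=2.1,interpolation=2)[:,:,::-1])
E
```

```text
clock: 15.95
tool_pos: [0.5224, -0.1719, 0.2872]
eef_rot: [0.048, 0.999, 0.001, -0.0]
contact_force: [4.3, 5.9, -9.1]
opening: 0.181
local -0.07855713130518503 0.001310815804233487 0.14321281088448698 phi 1.069079150928272 0.16334360128372313
```

View pics/s7.png

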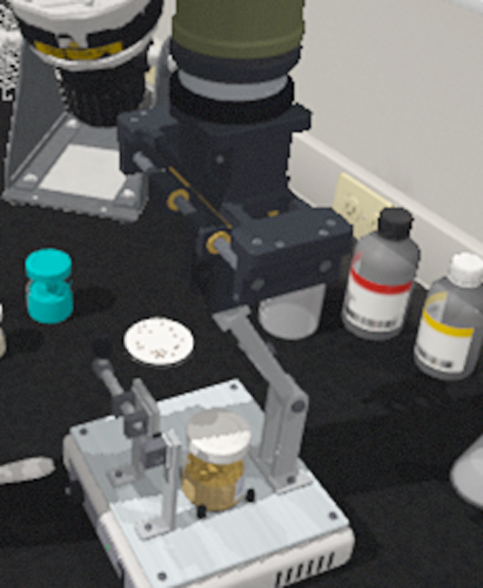

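```bash
python3 -m inch '[[0.9,[0.6,0.1,0.5],0],[0.9,[1.3,0.1,0.9],0],[0.9,[2.0,0.1,1.4],0],[0.9,[2.6,0.1,1.9],0],[0.9,[3.2,0.1,2.4],0],[0.9,[3.8,0.1,3.0],0],[0.9,[4.4,0.1,3.6],0],[0.9,[4.8,0.1,4.1],0],[0.9,[5.3,0.1,4.7],0],[0.9,[5.8,0.1,5.4],0],[0.9,[6.2,0.1,6.1],0],[0.9,[6.6,0.1,6.8],0],[0.9,[7.0,0.1,7.5],0],[0.9,[7.3,0.1,8.3],0],[0.9,[7.6,0.1,9.0],0],[0.9,[7.8,0.1,9.8],0],[0.9,[8.1,0.1,10.6],0],[0.9,[8.2,0.1,11.2],0],[0.9,[8.2,0.1,11.2],0],[0.9,[8.2,0.1,11.2],0]]'; cat > loc.py <<'E'
from h import *
s,p,R=st(); pose=[.5388,-.1748,np.radians(-5.6)]
d=p-S(pose,[.062,0,.149])[0]; lx=d[0]*np.cos(pose[2])+d[1]*np.sin(pose[2]); ly=-d[0]*np.sin(pose[2])+d[1]*np.cos(pose[2]); print("local",lx,ly,d[2]+.005,"phi",np.arctan2(d[2]+.005,-lx),np.hypot(lx,d[2]+.005))
E
python3 loc.py; python3 - <<'E'
from h import *
im=viewer.snapshot("side"); cv2.imwrite("pics/s8.png",cv2.resize(im[125:365,250:450],None,fx=2.4,fy=2.4,interpolation=2)[:,:,::-1])
E
```

```text
clock: 18.0
tool_pos: [0.4439, -0.1636, 0.1767]
eef_rot: [0.048, 0.999, 0.001, 0.003]
contact_force: [6.2, 6.4, -3.0]
opening: 0.18
local -0.15751898584874718 0.0019325173715458287 0.03265747577150321 phi 0.204427904873666 0.16086870928363953
```

View pics/s8.png

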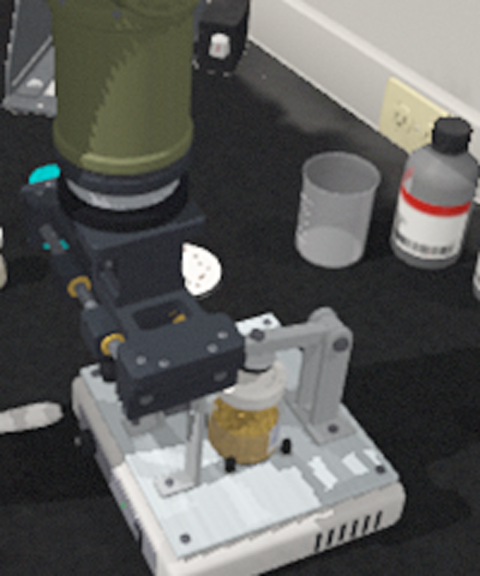

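```bash
python3 -m inch '[[0.9,[-0.1,0.1,0.4],0],[0.9,[-0.05,0.1,0.85],0],[0.9,[0,0.1,1.25],0],[0.9,[0,0.1,1.65],0],[0.9,[0.05,0.1,2.05],0],[0.9,[0.05,0.1,2.45],0],[0.9,[0.05,0.1,2.8],0],[0.9,[0.05,0.1,3.1],0],[0.9,[0.05,0.1,3.3],0],[0.9,[0.05,0.1,3.3],0],[0.9,[0.05,0.1,3.3],0]]'; python3 loc.py
```

```text
clock: 19.15
tool_pos: [0.4413, -0.1632, 0.1441]
eef_rot: [0.049, 0.999, -0.0, 0.001]
contact_force: [1.3, 5.1, 9.7]
opening: 0.178
local -0.16014182741732785 0.0020067942401461383 0.0001021569632965692 phi 0.0006379154720972959 0.1601418600010827
```

```bash
python3 -m inch '[[0.9,[0,0,0.05],0],[0.9,[0,0,0.1],0],[0.9,[0,0,0.1],0]]'; python3 loc.py; python3 -m inch '[[0.8,[0,0,0.05],0],[0.6,[0,0,0],0],[0.6,[0,0,0],0],[0.6,[0,0,0],0],[0.6,[0,0,-1],0],[0.6,[0,0,-4],0],[0.6,[0,0,-8],0],[0.6,[0,0,-12],0],[0.6,[0,0,-12],0],[0.6,[0,0,-12],0],[0.6,[0,0,-12],0]]'; python3 - <<'E'
from h import *
im=viewer.snapshot("wrist"); cv2.imwrite("pics/w9.png",im[:,:,::-1])
im=viewer.snapshot("side"); cv2.imwrite("pics/s9.png",cv2.resize(im[215:365,250:450],None,fx=3.5,fy=3.5,interpolation=2)[:,:,::-1])
E
```

```text
clock: 19.45
tool_pos: [0.4413, -0.1632, 0.1434]
eef_rot: [0.049, 0.999, -0.0, 0.001]
contact_force: [1.5, 4.3, 12.9]
opening: 0.183
local -0.16013843602625147 0.0019900840773181324 -0.0005765369893915616 phi -0.0036002256094403266 0.16013947385898947
clock: 20.55
tool_pos: [0.44, -0.1633, 0.2616]
eef_rot: [0.049, 0.999, 0.0, -0.001]
contact_force: [0.2, -0.1, 0.2]
opening: 0.396
```

View pics/w9.png

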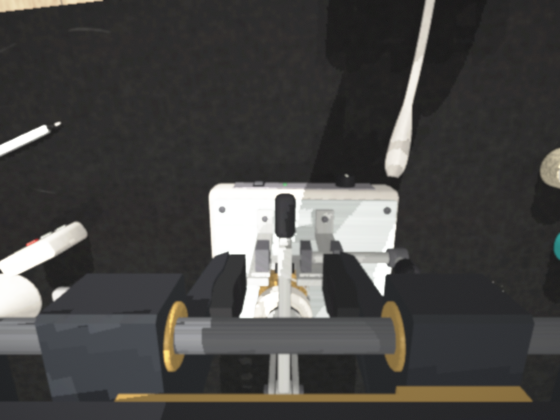

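View pics/s9.png

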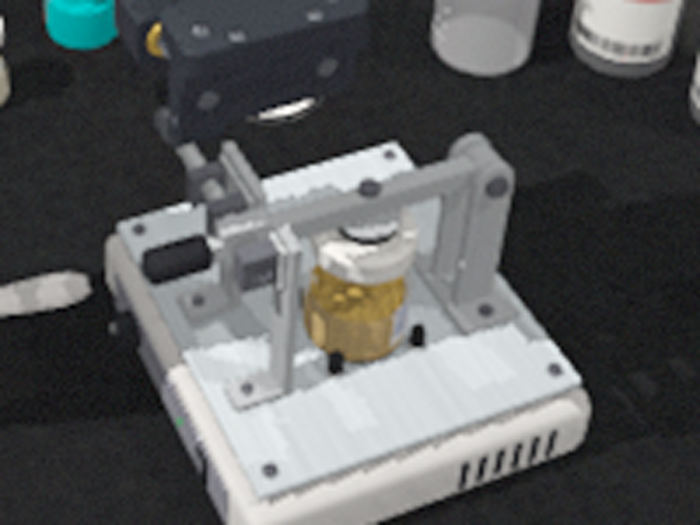

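```bash
python3 - <<'E'
from h import *
togo([.53,-.083,.27],84)
E
python3 -m inch '[[0.6,[-2,2,-1],0],[0.6,[-5,5,-1],0],[0.6,[-8.2,8.9,-1],0.4],[0.6,[-8.2,8.9,-1],0.4],[0.6,[-8.2,8.9,-1],0.4],[0.6,[-8.2,8.9,-1],0.4],[0.6,[-8.2,8.9,-1],0.4],[0.6,[-8.2,8.9,-1],0.4]]'
python3 - <<'E'
from h import *
im=viewer.snapshot("wrist"); cv2.imwrite("pics/w10.png",im[:,:,::-1])
togo([.4816,-.0818,.183],84)
for pose in ([.5388,-.1748,np.radians(-5.6)],[.5388,-.1738,np.radians(-6.1)]):
  for k in ("knob","knobtop","brTopL_b","brTopL_f","guideO"): print(k,proj("wrist",S(pose,pts(1)[k])))
cv2.imwrite("pics/w10z.png",cv2.resize(im[100:240,180:380],None,fx=4,fy=4,interpolation=2)[:,:,::-1])
print(proj("wrist",[S(pose,pts(1)["knobtop"])[0]+np.array(d) for d in ([0,0,0],[.002,0,0],[0,.002,0])]))
E
```

```text
shift cm [-8.18  8.86 -0.91] tooly angle 84.39 turn 0.39 pos [ 0.44   -0.1631  0.2611] F [ 0.2  1.  -0.2] op 0.402 t 20.65
clock: 21.45
tool_pos: [0.5304, -0.084, 0.272]
eef_rot: [0.053, 0.999, -0.0, -0.0]
contact_force: [0.8, 0.4, 0.1]
opening: 0.401
shift cm [ 4.89 -0.33  8.92] tooly angle 83.89 turn -0.11 pos [ 0.5306 -0.0837  0.2722] F [-0.2 -0.7  0.4] op 0.4 t 21.5
knob [[280.20058093 148.2991373 ]]
knobtop [[280.03578145 150.03196822]]
brTopL_b [[226.33451073 171.93934643]]
brTopL_f [[225.84747706 163.38484574]]
guideO [[217.53809953 146.70069513]]
knob [[282.58445748 149.29118955]]
knobtop [[282.52439147 151.06609525]]
brTopL_b [[228.39040335 172.39014178]]
brTopL_f [[227.99332982 163.84164834]]
guideO [[219.80462086 147.08416878]]
[[282.52439147 151.06609525]
 [282.86499316 154.22194757]
 [285.66457324 150.7257922 ]]
```

View pics/w10z.png

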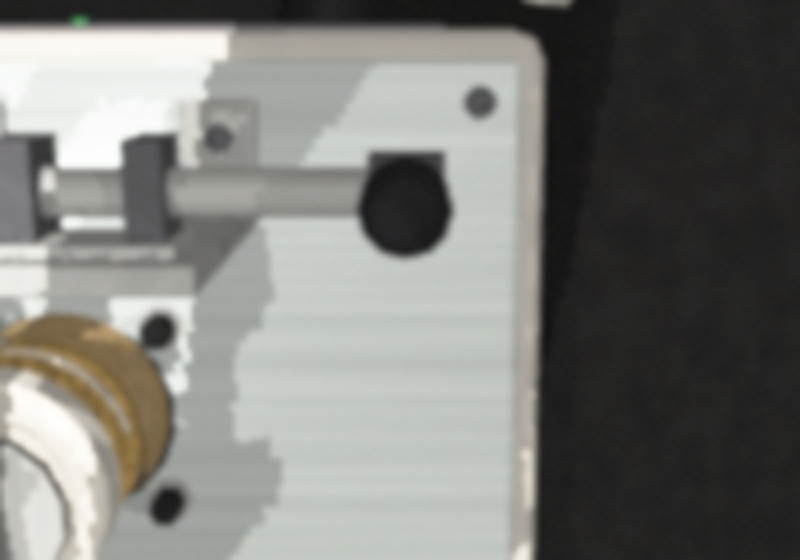

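```bash
python3 -m inch '[[0.6,[2.5,-0.1,0],0],[0.6,[4.8,-0.25,1],0],[0.6,[4.8,-0.25,3],0],[0.6,[4.8,-0.25,6],0],[0.6,[4.8,-0.25,8],0],[0.6,[4.8,-0.25,8.9],0],[0.6,[4.8,-0.25,8.9],0],[0.6,[4.8,-0.25,8.9],0],[0.6,[4.8,-0.25,8.9],0],[0.9,[4.8,-0.25,8.9],0],[0.9,[4.8,-0.25,8.9],0],[0.9,[4.8,-0.25,8.9],0],[0.9,[4.8,-0.25,8.9],0],[0.9,[4.8,-0.25,8.9],0]]' 10; python3 - <<'E'
from h import *
togo([.4824,-.081,.183],84)
im=viewer.snapshot("side"); cv2.imwrite("pics/s11.png",cv2.resize(im[185:335,250:400],None,fx=4,fy=4,interpolation=2)[:,:,::-1])
E
```

```text
clock: 22.9
tool_pos: [0.4834, -0.0804, 0.1835]
eef_rot: [0.053, 0.999, -0.0, 0.0]
contact_force: [0.2, -1.7, 3.7]
opening: 0.173
shift cm [ 0.09 -0.07  0.05] tooly angle 83.97 turn -0.03 pos [ 0.4834 -0.0804  0.1835] F [ 0.2 -1.7  3.7] op 0.173 t 22.9
```

View pics/s11.png

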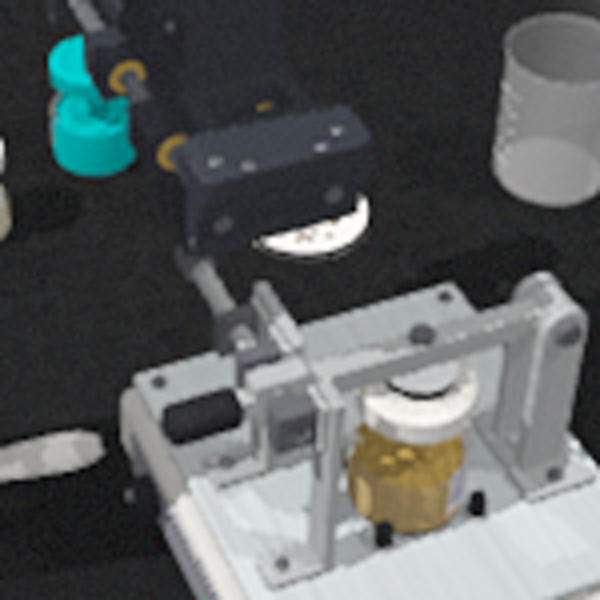

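```bash
python3 -m inch '[[0.9,[0,-0.3,0],0],[0.9,[0,-0.6,0],0],[0.9,[0,-0.9,0],0],[0.9,[0,-1.2,0],0],[0.9,[0,-1.5,0],0],[0.9,[0,-1.8,0],0],[0.9,[0,-2.1,0],0],[0.9,[0,-2.4,0],0],[0.9,[0,-2.7,0],0],[0.9,[0,-3.0,0],0],[0.9,[0,-3.2,0],0],[0.9,[0,-3.4,0],0],[0.9,[0,-3.4,0],0]]' 15
```

```text
clock: 24.25
tool_pos: [0.4799, -0.114, 0.1834]
eef_rot: [0.053, 0.999, 0.0, 0.0]
contact_force: [-0.0, 2.0, 5.8]
opening: 0.174
```

```bash
python3 -m inch '[[0.9,[0,-0.1,0],0],[0.9,[0,-0.2,0],0],[0.9,[0,-0.3,0],0],[0.9,[0,-0.35,0],0],[0.9,[0,-0.35,0],0]]'
```

```text
clock: 24.75
tool_pos: [0.4796, -0.1168, 0.1834]
eef_rot: [0.052, 0.999, 0.001, 0.0]
contact_force: [-1.2, 2.9, 5.7]
opening: 0.17
```

```bash
python3 -m inch '[[0.9,[0,-0.1,0],0],[0.9,[0,-0.2,0],0],[0.9,[0,-0.2,0],0]]'; python3 -m inch '[[0.9,[0,-0.1,0],0],[0.9,[0,-0.15,0],0],[0.9,[0,-0.15,0],0]]'
```

```text
clock: 25.05
tool_pos: [0.4796, -0.117, 0.1835]
eef_rot: [0.051, 0.999, 0.002, 0.001]
contact_force: [0.4, 6.3, 6.8]
opening: 0.168
clock: 25.35
tool_pos: [0.4796, -0.117, 0.1835]
eef_rot: [0.051, 0.999, 0.003, 0.001]
contact_force: [0.2, 9.8, 5.2]
opening: 0.169
```

```bash
python3 -m inch '[[0.9,[0,-0.1,0],0],[0.9,[0,-0.2,0],0],[0.9,[0,-0.2,0],0]]' 25; python3 -m inch '[[0.9,[0,0.5,0],0],[0.75,[0,0.5,0],0],[0.6,[0,0.5,0],0],[0.6,[0,0.5,0],0],[0.6,[0,0.5,-1],0],[0.6,[0,0.5,-4],0],[0.6,[0,0.5,-8],0],[0.6,[0,4,-9],0],[0.6,[-6,4,-9],0],[0.6,[-8,6,-9],0],[0.6,[-8,6,-9],0],[0.6,[-8,6,-9],0],[0.6,[-8,6,-9],0]]'; python3 - <<'E'
from h import *
im=viewer.snapshot("wrist"); cv2.imwrite("pics/w12.png",im[:,:,::-1]); cv2.imwrite("pics/w12z.png",cv2.resize(im[90:290,80:300],None,fx=3,fy=3,interpolation=2)[:,:,::-1])
im=viewer.snapshot("side"); cv2.imwrite("pics/s12.png",cv2.resize(im[205:355,250:400],None,fx=4,fy=4,interpolation=2)[:,:,::-1])
s,p,R=st();print(p)
for pose in ([.5388,-.1748,np.radians(-5.6)],[.5388,-.1738,np.radians(-6.1)]): print(proj("wrist",[S(pose,pts(t)["knobtop"])[0] for t in (38,34)]))
E
```

```text
clock: 25.65
tool_pos: [0.4796, -0.1171, 0.1835]
eef_rot: [0.05, 0.999, 0.004, 0.001]
contact_force: [-1.0, 13.1, 6.4]
opening: 0.165
clock: 26.95
tool_pos: [0.5633, -0.0724, 0.2732]
eef_rot: [0.053, 0.999, -0.0, -0.001]
contact_force: [0.5, 0.2, -0.7]
opening: 0.401
[ 0.5634528  -0.07252159  0.27331177]
[[195.47168638  98.47247808]
 [202.0168983   98.41268945]]
[[198.08336875  99.03574008]
 [204.62978293  99.03599452]]
```

View pics/w12z.png

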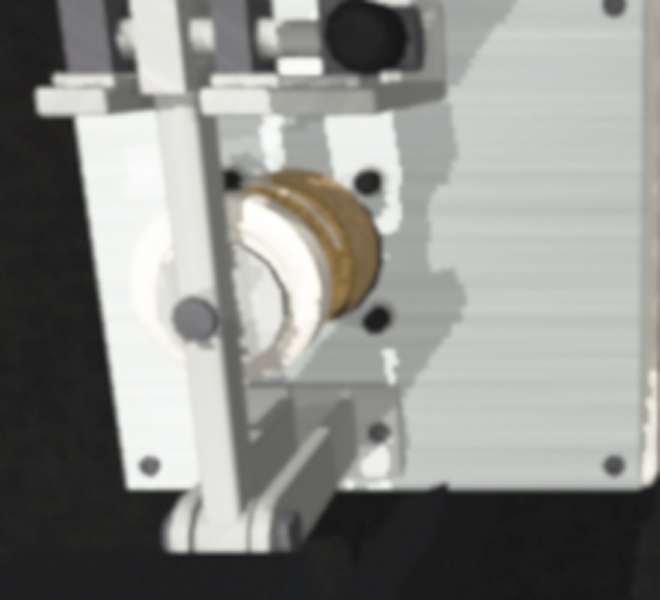

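View pics/s12.png

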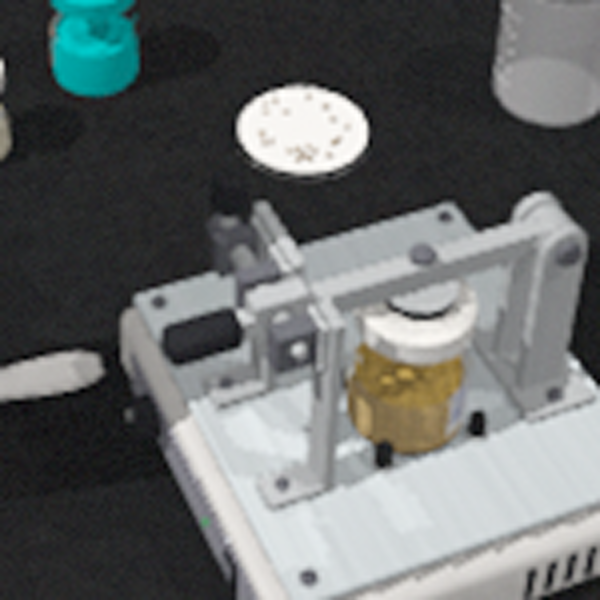

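```bash
python3 -m inch '[[0.6,[0,-4,-1],0],[0.6,[1,-8,-1],0],[0.6,[2,-12,-1],0],[0.6,[2,-16,-1],0],[0.6,[2,-19,-1],0],[0.6,[2,-19,-1],0],[0.6,[2,-19,-1],0],[0.6,[2,-19,-1],0]]'; python3 - <<'E'
from h import *
im=viewer.snapshot("wrist"); cv2.imwrite("pics/w13z.png",cv2.resize(im[70:200,270:470],None,fx=4,fy=4,interpolation=2)[:,:,::-1])
s,p,R=st();print(p)
for pose in ([.5388,-.1748,np.radians(-5.6)],[.5388,-.1738,np.radians(-6.1)]): print(proj("wrist",[S(pose,pts(t)["knobtop"])[0] for t in (38,34)]), proj("wrist",S(pose,[[-.066,-.022,.149],[-.066,-.024,.149]])))
E
```

```text
clock: 27.85
tool_pos: [0.5248, -0.2568, 0.2834]
eef_rot: [0.052, 0.999, 0.001, 0.0]
contact_force: [0.3, -0.7, -0.1]
opening: 0.402
[ 0.52496124 -0.25663336  0.28340534]
[[487.25883618 129.51071267]
 [493.3653389  129.4783872 ]] [[365.48738123 127.38648314]
 [362.81838193 127.4006038 ]]
[[489.56974194 130.03204971]
 [495.66444871 130.05433449]] [[367.60941718 126.98181861]
 [364.94111706 126.97200513]]
```

View pics/w13z.png

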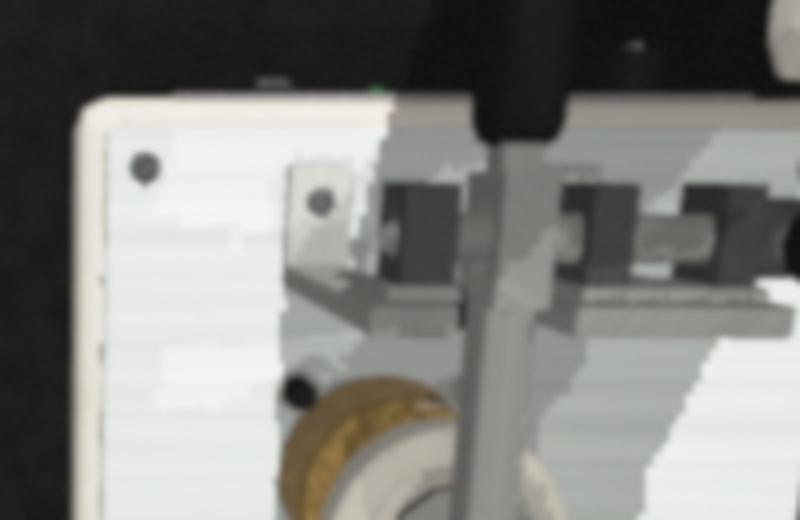

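The rod runs through the eye and the keeper, and its tip stands slightly out of the keeper's far face at about (390,238) in the crop. The gripper is clear of everything, so I hand the job in.

```bash
python3 - <<'E'
from plant import r
print(r.get_state()["clock"]); print(r.finish_job())
E
```

```text
27.9
the job is handed in; nothing more can be done
None
```

I stood the larger jar between the four pins, let go of it, lowered the hold-down arm into the notch and pushed the bolt home. I handed the job in at 27.9 s of the 69 s allowed, with the gripper clear of everything. No verdict came back.

**Last checks:**
- **Jar:** the pictures show it upright between the pins. The smaller jar and the orange and turquoise look-alikes were not handled.
- **Arm:** it reached its lower stop, at about 0 rad by my fit, with 10 to 13 N pushing back. The pictures show it lying in the notch.
- **Bolt:** the knob moved about 37 mm, then stopped dead while the push rose to 13 N. The last wrist picture shows the rod through the eye, with its tip just out of the keeper's far side.

**Disagreements:**
- The fixed cameras and the wrist camera differed by about 3 mm on where the seat was. I settled that by comparing jar and mat directly in the side picture.
- The knob's image after the push suggested about 2 mm less travel than home. I put that down to the slanted view, since the stop and the visible tip both say it is home.

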